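Put the flat battery pack on charge in the sprung bay

ROBOT

A 6-joint arm with a two-finger parallel gripper is mounted at the origin on a cart in front of the work surface, level with it; the furniture and walls round the work are solid. World frame = base frame: x ahead of the robot, y to its left, z up, the work surface at z = 0. Lengths are in m, angles in rad, forces in N, time in s.
With the tool pointing down it reaches from about 0.375 to 0.975 m from the base axis. Payload 3.8 kg.
Tool frame: the origin (TCP) lies midway between the tips of the shut fingers; the grasp point (between the pads) lies bot.grasp_offset behind it (bot.grasp_offset is the distance from the TCP to the grasp point, in m); z points along the fingers, y is the direction in which the jaws open and shut (so a half turn about z gives the same grasp; the last joint's range is limited). The gripper opens to 85 mm and grips with 20 to 120 N. Pads are 22 mm wide; open, the fingers measure 114 mm over their backs; the gripper's body (76 mm by 85 mm) begins 54 mm behind the grasp point. The pads swing forward as they close: fully open they stand 13 mm farther back than shut.
Start: joints at [-1.262, 0.264, 1.604, -0, 1.274, -0.037], TCP at [0.229, -0.635, 0.231] pointing down, gripper open.
Joint ranges: [-2.63, 2.63], [-0.94, 2.18], [0.31, 2.57], [-1.31, 4.45], [0, 2.66], [-2.55, 2.55]. Speed limits (rad/s): [2.57, 2.57, 3.14, 3.14, 3.14, 3.14].

INTERFACE

Orientations are given as a rotation vector (axis times angle).
In Python, from workcell import read_state, viewer, job, bot gives the robot as it stands.
- The arm moves only by the shell command python3 -m crank 'ROWS' [FORCE]. ROWS is text: rows parted by semicolons, each of 7 numbers parted by spaces: the shift along the tool's x, y, z in mm, then the turn, a rotation vector about the tool's x, y, z in rad, then the closure in counts, from 0 (fully open) to 255 (shut). A call has 1 to 20 rows; each row is the pose to reach, as a shift and turn from the pose commanded when the call began, along the tool's axes at that moment; what a row does not reach only later rows make up. A row lasts 1/8 s, in which the tool goes at most 62.5 mm and 10.7 degrees, less where a joint would pass 70% of its speed; a pose out of reach is approached as far as the arm can. A call with a gripper value outside its range is refused whole. The fingers move at their own pace and stop on an object; FORCE is the grip in N (left out, the last holds). Time passes only in rows, so rows that repeat a pose let the fingers close. It gives the time, the measured TCP pose, the force and the opening at its end, in the units of the state.
- read_state(): the state, without advancing time (a new reading comes with each control period).
- viewer.read_camera(name): name is "side" or "top"; returns a dict with "pixels" (420x560x3 uint8, red, green, blue), "vertical_fov" (degrees; the focal length in pixels is half the picture's height over the tangent of half this angle, whatever the lens; pixels are square), "cx", "cy" (the principal point, pixels), "view" (4x4, takes a point from world to camera coordinates). Camera axes: x right, y up, looking along -z (the intrinsics and any distortion apply to the point x, -y, -z); pixel columns grow to the right and rows downward; lengths in m; the calibration is good to about 2 mm. A picture is of the moment at which its call begins. There is no depth.
- job.finish_job(): hands the job in, once; it reports no verdict.
The state is a dict: "time": time; "q": joint angles; "joint_vel": joint speeds; "joint_torque": joint torques, N m; "tool_pos": TCP position; "tcp_rot": TCP orientation; "wrist_force": force on the tool from outside, world axes, zero at the start; "torque": the same for the moment, N m; "width": opening from 0.0 (shut) to 1.0 (fully open).
Only numpy, scipy, OpenCV 4.12 (cv2) and the standard library are available. Lean on these libraries where they do the work, as an engineer would, in place of code of your own. Each camera call takes 0.05 s, during which the arm holds its last target.

TASK

Put the red-banded battery pack on charge: take it from the bench, slip its plain end in under the hood of the charging bay, press the orange sprung plate back with it and swing the other end down in front of the contact tower, pressing it down if need be, so that the pack lies flat on the bay floor with its brass contacts held against the tower by the spring, and let go. Leave the green-banded pack, the amber bottle, the beaker and the red rubber bulb where they are.

Things in the scene. Friction and masses are not known exactly. Their poses are not given: they have to be found in the camera images.
- red_pack_mid (a point): centre of the battery pack to be charged: a loose rigid grey block 120 x 44 x 36 mm (x, y, z), about 0.15 to 0.3 kg, lying flat on the bench. Its x axis runs along the 120 mm length towards the black-capped end with two brass contacts; the red band lies 30 mm from the centre towards the other, plain end. z is up. Grasp it across its 44 mm width
- green_pack_mid (a point): centre of the same kind of pack with a green band (already charged); to be left alone
- bay: light charging bay fixed to the bench, 184 mm long (x), 78 mm wide (y). Origin on the bench under the middle of the gap for the pack; z up; x runs from the hooded sprung end nearer the robot (-x) to the contact tower (+x). Its floor is 12 mm above the bench. Side cheeks stand 50 mm apart inside, 62 mm outside; from x = -36 to 35 mm the sides are open for the fingers
- hood_edge (a point): middle of the hood roof's lower edge, at bay x = -54 mm, 48 mm above the bay floor. The roof, 4 mm thick, covers the sprung plate from here to x = -96 mm; an orange tab of the plate rises through a slot in it to 59 mm above the floor. The hood's side cheeks (52 mm high) run on to x = -36 mm
- tower_top (a point): middle of the top edge of the contact tower's upright face (the face with brass contacts, towards the hood), at bay x = +54 mm, 54 mm above the bay floor; the tower is 26 mm thick. Its side cheeks, 30 mm high, start at x = 35 mm
- plate_face (a point): centre of the orange sprung plate's face, 44 mm wide and 42 mm high, which looks along the bay's +x axis; 23 mm above the bay floor, at bay x = -54 mm while forward
- carriage (a joint): how far the sprung plate is pressed back along the bay's -x axis, m: 0 forward (start; gap to the tower then 108 mm), 0.012 with the pack home, 0.028 at its stop. The spring pushes with 6 N at 0 and 3 N more per 10 mm.
- bay_home (a point): where the pack's centre lies when home: bay x = -6 mm, y = 0, 18 mm above the bay floor; axes as the bay's, the pack's x along the bay's. The pack goes in sloping 25 to 33 degrees, plain end low, sliding down along its slope over the tower; it is longest (125 mm) at 17 degrees, so press the plate back 18 to 25 mm while swinging it level. The spring may then hold the contact end a little high: press it flat
- amber_bottle: amber screw bottle, 62 mm across, 118 mm high, origin at its underside; bystander
- beaker: clear beaker, 61 x 67 mm, 74 mm high, origin at its underside; bystander
- bulb: red rubber pipette bulb standing on end, 53 mm across, 80 mm high, origin at its underside; bystander
Not all that is in view belongs to the job. What is shaped like the part that bears red_pack_mid but blue is not meant.

How it is judged:
On the way, in this order (a step that is already met when the one before it is completed fails the run):
1. the red-banded pack is lifted off the bench (height (world z) of red_pack_mid above 0.05 m), for 0.1 s.
2. the sloping pack presses the sprung plate back by more than 14 mm (value of joint carriage above 0.014 m and contact force between red_pack and carriage above 1 N and angle between red_pack_mid's own z axis and vertical above 0.1 rad), for 0.05 s.
At the end, for the whole second after the job is handed in: The red-banded pack lies flat on the bay floor (within 0.06 rad), in line with the bay (0.1 rad), its centre within 3 mm of the home point along the bay and in height and 5 mm sideways, brass contacts towards the tower, the sprung plate (pressed back 9 to 15 mm) holding it there, at rest (x of red_pack_mid in the frame of bay_home between -0.003 and 0.003 m and y of red_pack_mid in the frame of bay_home between -0.005 and 0.005 m and z of red_pack_mid in the frame of bay_home between -0.003 and 0.003 m and angle between red_pack_mid's own z axis and vertical below 0.06 rad and angle between the x axis of red_pack_mid and the x axis of bay_home, either way round below 0.1 rad and x of plate_face in the frame of red_pack_mid below -0.05 m and value of joint carriage between 0.009 and 0.015 m and linear speed of red_pack below 0.02 m/s); the robot touches nothing.
It fails at once if the green-banded pack is shifted by more than 20 mm (distance of green_pack_mid from where it was at the start of the episode above 0.02 m).
It fails at once if the amber bottle is shifted by more than 20 mm or tipped (distance of amber_bottle from where it was at the start of the episode above 0.02 m or angle between amber_bottle's own z axis and vertical above 0.3 rad).
It fails at once if the beaker is shifted by more than 20 mm or tipped (distance of beaker from where it was at the start of the episode above 0.02 m or angle between beaker's own z axis and vertical above 0.3 rad).
It fails at once if the rubber bulb is shifted by more than 20 mm (distance of bulb from where it was at the start of the episode above 0.02 m).
It also fails if it takes over 50 s, if anything falls off the work surface, if the arm or the gripper's body presses on something with over 40 N, if the wrist force passes 120 N, or if a joint passes its speed limit or range.

## Working session

There is one attempt and no reset: what is moved stays moved. The work goes in short steps, Python scripts to look and compute and a shell command to move; the robot and the scene stay as the last step left them, time stands still between calls to the robot, and variables do not carry over. Pictures are saved under pics/ and viewed, and the job is handed in when it is done.

```bash
ls; mkdir -p pics; python3 - <<'E'
from workcell import read_state, viewer, job, bot
import cv2,numpy as np
print(read_state()); print([a for a in dir(bot) if a[0]!='_'], bot.grasp_offset)
for n in("side","top"):
    c=viewer.read_camera(n); print(n,{k:(v if k!="pixels" else v.shape) for k,v in c.items()})
    cv2.imwrite(f"pics/{n}0.png",c["pixels"][:,:,::-1])
E
```

```text
pics
{'time': 0.0, 'q': array([-1.26189574e+00,  2.64758353e-01,  1.60542702e+00, -1.74506798e-05,
        1.27371998e+00, -3.68954099e-02]), 'joint_vel': array([0.00033547, 0.00146228, 0.00092445, 0.00149106, 0.00131488,
       0.00129783]), 'joint_torque': array([ 2.23402429e-03, -5.15103328e+01, -3.67314863e+01,  2.11807774e-04,
        1.30324109e-02,  7.81906124e-06]), 'tool_pos': array([ 0.22855115, -0.63431577,  0.22992992]), 'tcp_rot': array([-3.09249618e+00, -5.40086983e-01,  5.18129420e-04]), 'wrist_force': array([-0.53596186, -0.22834896,  0.00717055]), 'torque': array([-0.01833798, -0.02483589,  0.02481678]), 'width': 1.002158752285306}
['MotionError', 'grasp_offset'] 0.0187
side {'pixels': (420, 560, 3), 'vertical_fov': 54.724897490549836, 'cx': 273.73016217202905, 'cy': 215.7195937294009, 'view': array([[ 0.9990726 , -0.03997563, -0.0159967 , -0.56191066],
       [ 0.03527803,  0.54697224,  0.8364071 , -0.15817559],
       [-0.02468615, -0.83619574,  0.54787524, -0.78121341],
       [ 0.        ,  0.        ,  0.        ,  1.        ]])}
top {'pixels': (420, 560, 3), 'vertical_fov': 51.9503537821508, 'cx': 278.1696079460621, 'cy': 205.5726352275124, 'view': array([[ 0.01385936, -0.99921231, -0.03718439,  0.14469333],
       [ 0.99341974,  0.0095317 ,  0.11413312, -0.58598821],
       [-0.11368879, -0.03852152,  0.99276933, -0.86186567],
       [ 0.        ,  0.        ,  0.        ,  1.        ]])}
```

View pics/side0.png

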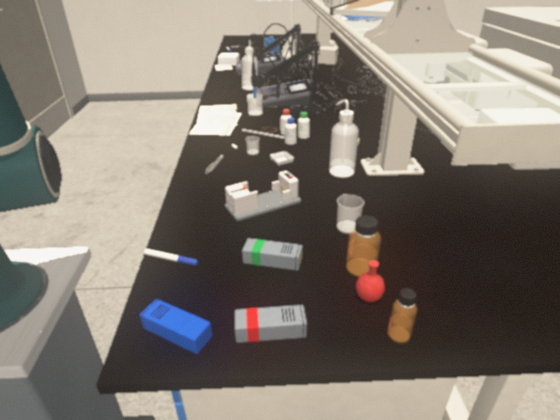

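View pics/top0.png

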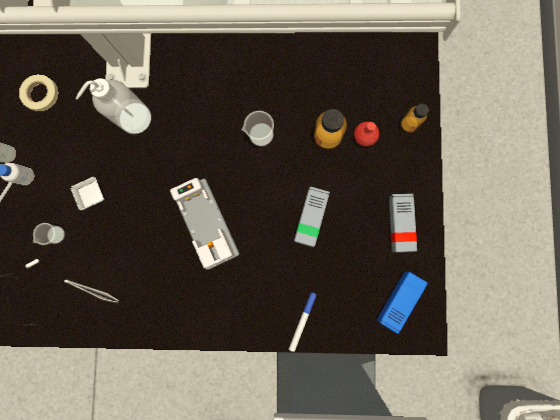

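```bash
cat > h.py <<'E'
import numpy as np, cv2
from workcell import read_state, viewer, job, bot
from scipy.spatial.transform import Rotation as R
def K(c):
    f=210/np.tan(np.radians(c["vertical_fov"]/2)); return f,c["cx"],c["cy"]
def proj(c,P):
    P=np.atleast_2d(P); f,cx,cy=K(c); V=c["view"]; p=P@V[:3,:3].T+V[:3,3]
    return np.c_[cx+f*p[:,0]/-p[:,2], cy-f*p[:,1]/-p[:,2]]
def onz(c,uv,z):
    uv=np.atleast_2d(np.array(uv,float)); f,cx,cy=K(c); V=c["view"]
    d=np.c_[(uv[:,0]-cx)/f,-(uv[:,1]-cy)/f,-np.ones(len(uv))]@V[:3,:3]
    o=-V[:3,:3].T@V[:3,3]; t=(z-o[2])/d[:,2]; return o+t[:,None]*d
def crop(c,x0,y0,x1,y1,s,fn,pts=None):
    im=c["pixels"][:,:,::-1][y0:y1,x0:x1]; im=cv2.resize(im,None,fx=s,fy=s,interpolation=cv2.INTER_CUBIC)
    for k in range(0,x1-x0,10): cv2.line(im,(k*s,0),(k*s,6 if (k+x0)%50 else 14),(0,255,255),1); 
    for k in range(0,y1-y0,10): cv2.line(im,(0,k*s),(6 if (k+y0)%50 else 14,k*s),(0,255,255),1)
    if pts is not None:
        for p in pts: cv2.circle(im,tuple(int(round((a+.5-b)*s)) for a,b in zip(p,(x0,y0))),2,(255,0,255),-1)
    cv2.imwrite(fn,im)
E
python3 - <<'E'
from h import *
t=viewer.read_camera("top"); s=viewer.read_camera("side")
crop(t,160,170,250,280,7,"pics/t_bay.png"); crop(t,380,180,430,260,7,"pics/t_pack.png")
crop(s,215,160,310,220,8,"pics/s_bay.png"); crop(s,225,295,315,350,8,"pics/s_pack.png")
E
```

```text
(no output)
```

View pics/t_bay.png

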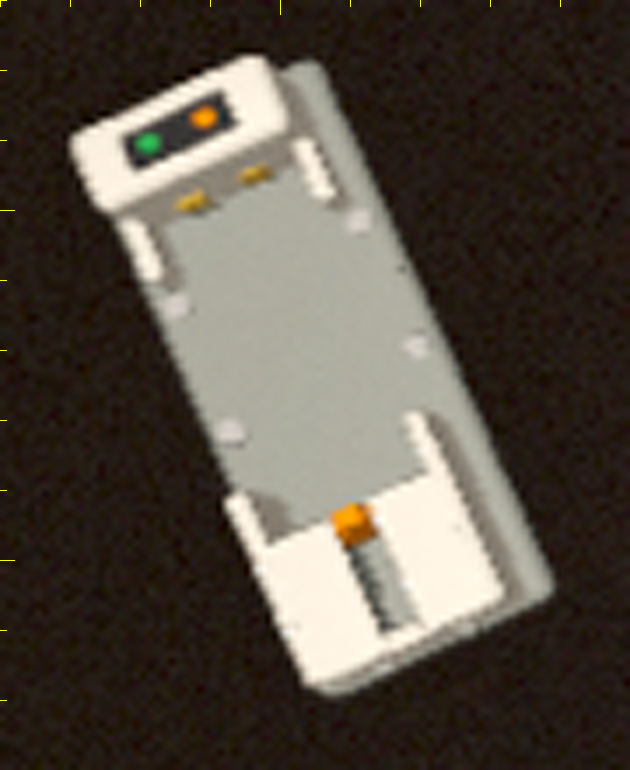

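View pics/t_pack.png

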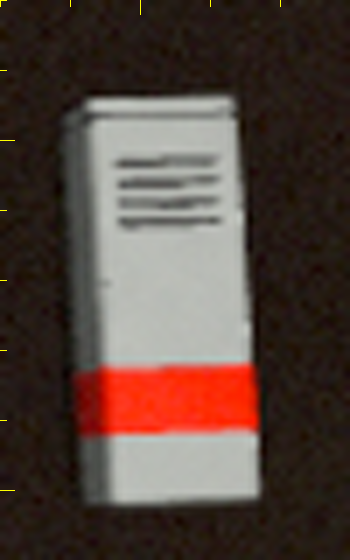

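View pics/s_bay.png

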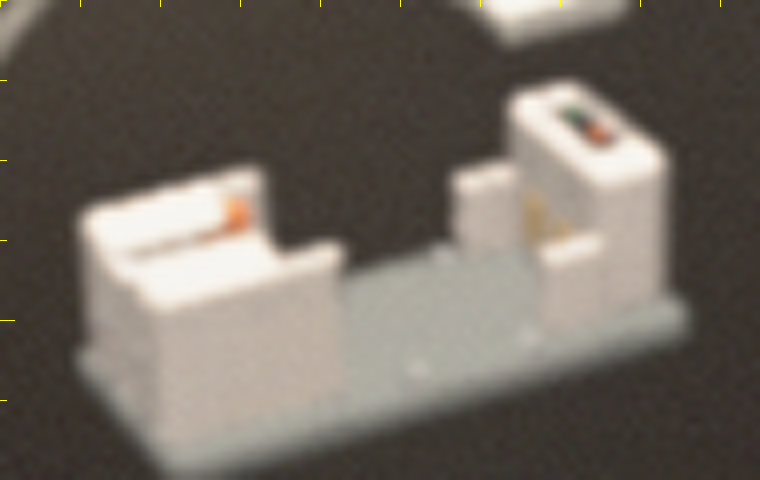

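View pics/s_pack.png

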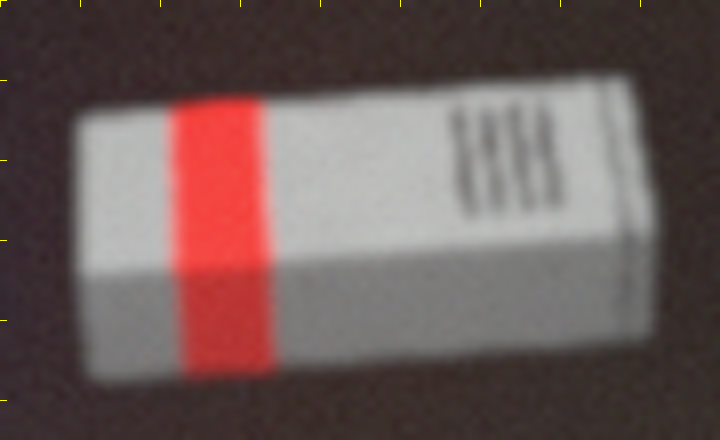

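```bash
cat > fit.py <<'E'
from h import *
from scipy.optimize import least_squares
t=viewer.read_camera("top"); s=viewer.read_camera("side")
def U(c,off,sc): return np.array(c,float)/sc-.5+np.array(off)
pk={'t':([(88,98),(236,97),(260,500),(108,502)],(380,180),7,[(60,22,36),(60,-22,36),(-60,-22,36),(-60,22,36)]),
    's':([(78,113),(628,77),(655,237),(80,272),(92,382),(650,340)],(225,295),8,[(-60,22,36),(60,22,36),(60,-22,36),(-60,-22,36),(-60,-22,0),(60,-22,0)])}
by={'t':([(265,545),(430,470),(228,500),(248,490),(405,418),(425,410),(145,283),(165,275),(315,200),(335,192),(350,505)],(160,170),7,
  [(-54,25,64),(-54,-25,64),(-36,31,64),(-36,25,64),(-36,-25,64),(-36,-31,64),(35,31,42),(35,25,42),(35,-25,42),(35,-31,42),(-54,0,71)]),
 's':([(343,247),(545,250),(338,395),(262,170),(157,305),(83,212),(455,178)],(215,160),8,
  [(-36,-31,64),(35,-31,42),(-36,-31,12),(-36,31,64),(-96,-31,64),(-96,31,64),(35,31,42)])}
def W(p,L):
    a=p[2]; L=np.array(L,float)/1000
    return np.c_[p[0]+np.cos(a)*L[:,0]-np.sin(a)*L[:,1],p[1]+np.sin(a)*L[:,0]+np.cos(a)*L[:,1],L[:,2]]
def res(p,d,cams):
    r=[]
    for k in cams:
        uv,off,sc,L=d[k]; r.append(proj({'t':t,'s':s}[k],W(p,L))-U(uv,off,sc))
    return np.vstack(r)
if __name__=="__main__":
  for n,d,p0 in(("pack",pk,(.55,-.3,0)),("bay",by,(.55,.2,.4))):
    for cams in('t','s','ts'):
        o=least_squares(lambda p:res(p,d,cams).ravel(),p0,x_scale=(.01,.01,.1)); print(n,cams,o.x.round(4),'rms px',np.sqrt((o.fun**2).mean()).round(2))
    print(res(o.x,d,'ts').round(1).tolist())
E
python3 fit.py
```

```text
pack t [ 0.5528 -0.1078  0.0328] rms px 0.27
pack s [ 0.5518 -0.1092  0.034 ] rms px 0.55
pack ts [ 0.5521 -0.1086  0.0332] rms px 0.55
[[0.3, 0.2], [0.6, -0.2], [0.4, 0.6], [0.3, 0.7], [0.1, -0.6], [0.5, -0.6], [0.7, -1.2], [-0.4, -0.6], [-0.4, 0.3], [0.7, 0.6]]
bay t [0.5543 0.3115 0.4588] rms px 0.41
bay s [0.553  0.3104 0.4437] rms px 0.53
bay ts [0.5539 0.3113 0.4535] rms px 0.53
[[0.8, 0.3], [-0.2, 0.4], [-0.2, -0.1], [-0.3, 0.0], [-0.3, -0.3], [-0.4, -0.4], [0.5, 0.4], [0.3, 0.3], [0.6, 0.8], [0.3, 0.7], [-0.7, 0.6], [0.2, 0.3], [0.6, 0.6], [1.7, -0.0], [-0.5, -0.6], [0.8, -0.7], [-0.1, -0.1], [0.3, -0.6]]
```

```bash
cat >> h.py <<'E'
PACK=(.5523,-.1084,.0332); BAY=(.5539,.3113,.4535)
def cur():
    s=read_state(); return np.array(s["tool_pos"]),R.from_rotvec(s["tcp_rot"])
def toolR(yaw,pitch):
    # tool z down; tool x = sgn * frame x ; pitch th: frame +x end raised
    # pitched frame: x'=(c,0,s), z'=(-s,0,c)
    M=R.from_euler('z',yaw)*R.from_euler('y',-pitch)
    return M*R.from_matrix(np.diag([SG,-SG,-1.]))
SG=1.
def delta(p,Rt,p0=None,R0=None):
    if p0 is None: p0,R0=cur()
    d=R0.inv().apply(p-p0)*1000; r=(R0.inv()*Rt).as_rotvec()
    return d.round(1),r.round(4)
def bayw(x,y,z): # bay mm, z above bay floor
    c,s=np.cos(BAY[2]),np.sin(BAY[2]); x,y=x/1e3,y/1e3
    return np.array([BAY[0]+c*x-s*y,BAY[1]+s*x+c*y,.012+z/1e3])
E
python3 - <<'E'
import h; from h import *
t=viewer.read_camera("top")
uv=np.array([(175,305),(358,220),(232,432),(415,345)])/7-.5+[160,170]
P=onz(t,uv,.012)[:,:2]-BAY[:2]; a=BAY[2]; print((P@np.array([[np.cos(a),-np.sin(a)],[np.sin(a),np.cos(a)]])*1000).round(1))
p,r=cur(); print(r.as_matrix().round(3))
for sg in(1,-1):
    h.SG=sg
    for yaw,pi in((PACK[2],0),(BAY[2],0.5)): print(sg,yaw,delta(p,toolR(yaw,pi)))
E
```

```text
[[ 32.2  32. ]
 [ 31.9 -30. ]
 [-11.1  31.8]
 [-10.9 -30.1]]
[[ 0.941  0.339 -0.   ]
 [ 0.339 -0.941  0.   ]
 [ 0.    -0.001 -1.   ]]
1 0.0332 (array([0., 0., 0.]), array([-5.000e-04,  1.000e-04,  3.126e-01]))
1 0.4535 (array([0., 0., 0.]), array([ 0.0264,  0.4995, -0.1056]))
-1 0.0332 (array([0., 0., 0.]), array([-1.000e-04, -7.000e-04, -2.829e+00]))
-1 0.4535 (array([0., 0., 0.]), array([ 0.7513, -0.0397,  2.9425]))
```

```bash
python3 - <<'E'
from h import *
a=PACK[2]; g=.012
P=np.array([PACK[0]+g*np.cos(a),PACK[1]+g*np.sin(a),.12]); print(P,delta(P,toolR(a,0)))
E
```

```text
[ 0.56429339 -0.10800167  0.12      ] (array([ 494.3, -381.9,  111.2]), array([-5.000e-04,  1.000e-04,  3.126e-01]))
```

```bash
python3 -m crank '40 -31 0 0 0 0.03 0; 80 -62 10 0 0 0.06 0; 120 -93 20 0 0 0.09 0; 160 -124 30 0 0 0.12 0; 200 -155 40 0 0 0.15 0; 240 -186 50 0 0 0.18 0; 280 -217 60 0 0 0.21 0; 320 -248 70 0 0 0.24 0; 360 -279 80 0 0 0.27 0; 400 -310 90 0 0 0.3 0; 440 -341 100 0 0 0.3126 0; 480 -371 108 0 0 0.3126 0; 494.3 -381.9 111.2 0 0 0.3126 0; 494.3 -381.9 111.2 0 0 0.3126 0; 494.3 -381.9 111.2 0 0 0.3126 0' 60
python3 - <<'E'
from h import *
a=PACK[2]; g=.012
P=np.array([PACK[0]+g*np.cos(a),PACK[1]+g*np.sin(a),.003]); print(P,delta(P,toolR(a,0)))
t=viewer.read_camera("top"); s=viewer.read_camera("side")
crop(t,340,140,480,290,5,"pics/t1.png"); crop(s,200,230,340,360,5,"pics/s1.png")
E
```

```text
time: 2.22
tool_pos: [0.5639, -0.1093, 0.1203]
tcp_rot: [3.141, 0.051, -0.0]
wrist_force: [-0.0, 0.0, -0.2]
width: 1.001
[ 0.56429339 -0.10800167  0.003     ] (array([  0.4,  -1.4, 117.3]), array([ 0.0006,  0.0001, -0.0007]))
```

View pics/t1.png

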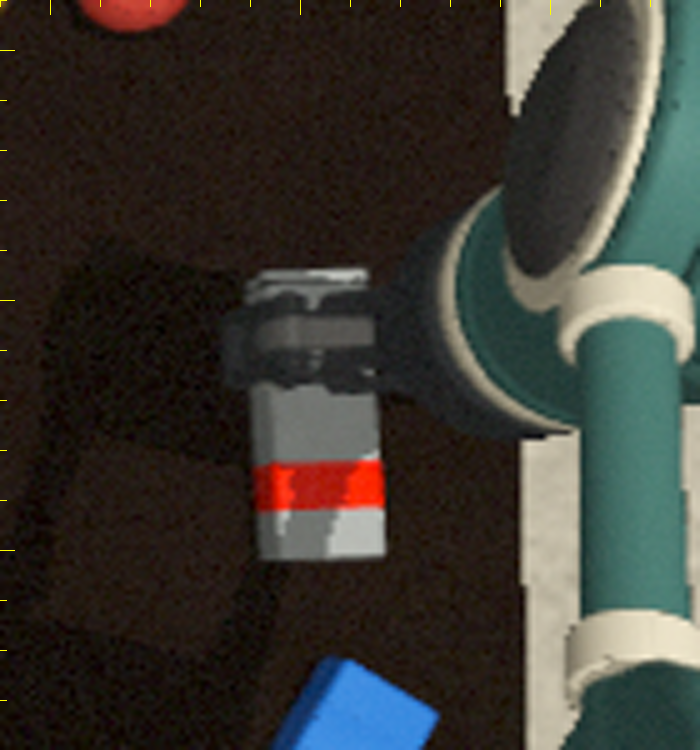

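View pics/s1.png

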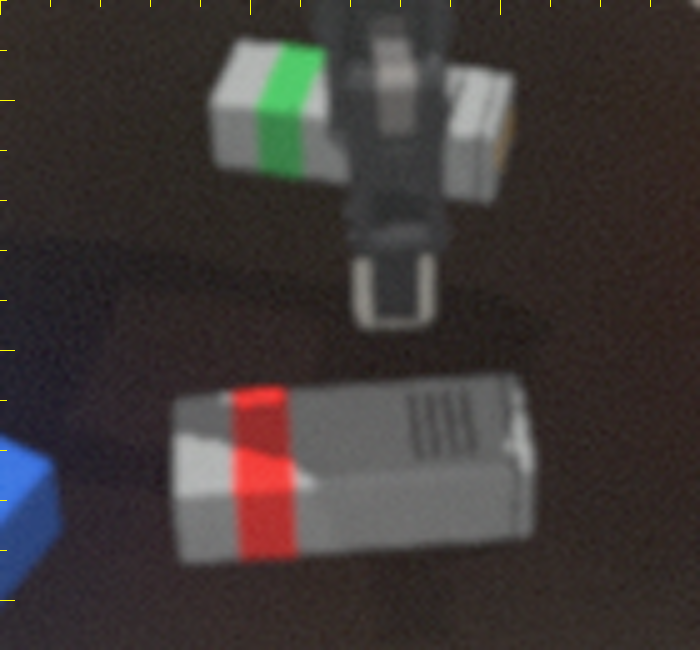

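The gripper stands over the red pack with a finger on either side (side view: near fingertip at about 279, 295). I'm going down to grasp it.

```bash
python3 -m crank '0.4 -1.4 40 0 0 0 0; 0.4 -1.4 80 0 0 0 0; 0.4 -1.4 105 0 0 0 0; 0.4 -1.4 117 0 0 0 0; 0.4 -1.4 117 0 0 0 0; 0.4 -1.4 117 0 0 0 0; 0.4 -1.4 117 0 0 0 255;0.4 -1.4 117 0 0 0 255;0.4 -1.4 117 0 0 0 255;0.4 -1.4 117 0 0 0 255;0.4 -1.4 117 0 0 0 255;0.4 -1.4 117 0 0 0 255;0.4 -1.4 117 0 0 0 255' 100
python3 - <<'E'
from h import *
t=viewer.read_camera("top"); s=viewer.read_camera("side")
crop(t,340,140,480,290,5,"pics/t2.png"); crop(s,200,230,340,360,5,"pics/s2.png")
E
```

```text
time: 3.95
tool_pos: [0.5659, -0.1069, 0.0042]
tcp_rot: [3.141, 0.052, 0.003]
wrist_force: [-0.4, 0.1, 6.8]
width: 0.496
```

View pics/s2.png

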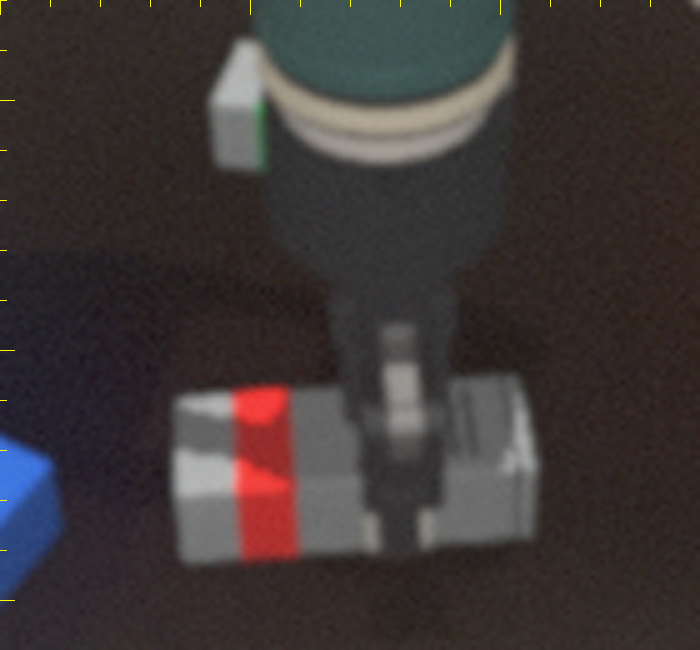

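The pack is held with the jaws at about 42 mm. I'm lifting it and will then measure how it sits in the hand.

```bash
python3 -m crank '0 0 -15 0 0 0 255; 0 0 -50 0 0 0 255; 0 0 -95 0 0 0 255; 0 0 -125 0 0 0 255; 0 0 -125 0 0 0 255; 0 0 -125 0 0 0 255'
python3 - <<'E'
from h import *
t=viewer.read_camera("top"); s=viewer.read_camera("side")
crop(t,340,140,480,290,5,"pics/t3.png"); crop(s,200,150,340,280,5,"pics/s3.png")
p,r=cur(); print(p,r.as_matrix().round(4))
E
```

```text
time: 4.8
tool_pos: [0.5634, -0.1065, 0.1266]
tcp_rot: [-3.141, -0.052, 0.004]
wrist_force: [-0.0, 0.1, -1.6]
width: 0.498
[ 0.56283121 -0.10632038  0.1256089 ] [[ 0.9994  0.0332 -0.0043]
 [ 0.0332 -0.9994  0.001 ]
 [-0.0043 -0.0012 -1.    ]]
```

View pics/s3.png

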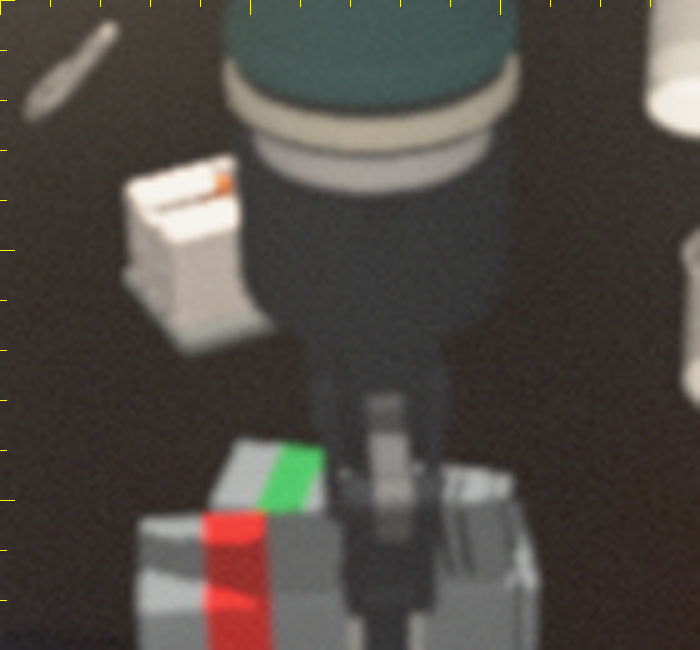

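View pics/t3.png

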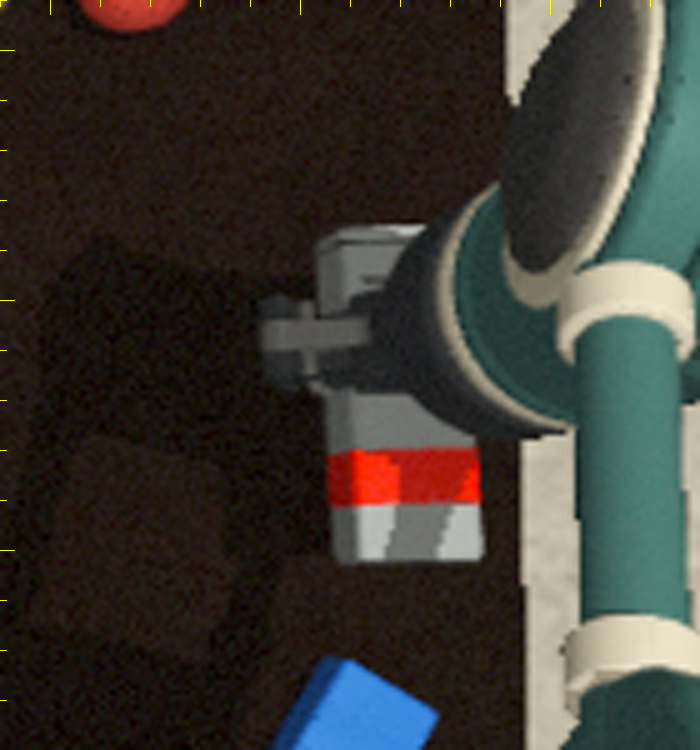

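```bash
python3 - <<'E'
from h import *
s=viewer.read_camera("side")
crop(s,220,245,315,315,8,"pics/s4.png")
print(*cur()[0], cur()[1].as_rotvec())
E
```

```text
0.5629920391667438 -0.10638940105044492 0.12568007634582867 [-3.1400979  -0.05207645  0.00653172]
```

View pics/s4.png

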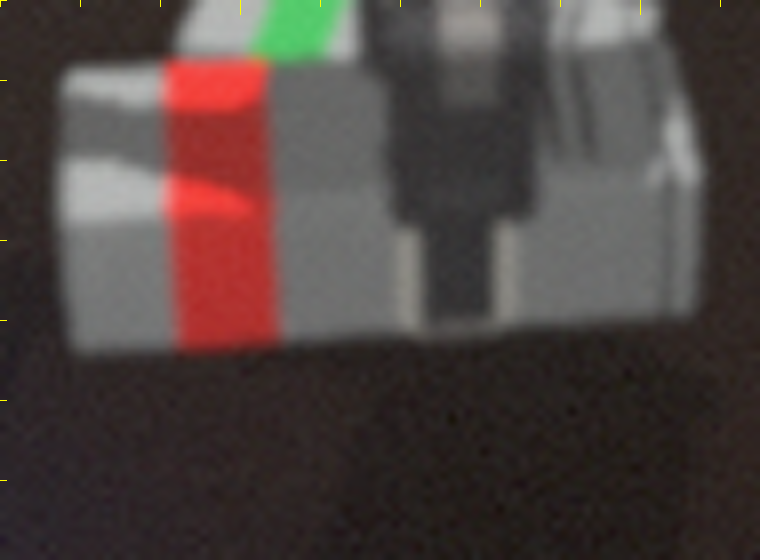

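```bash
cat > fit3.py <<'E'
from h import *
from scipy.optimize import least_squares
def fitpack(obs,p0,fix=None):
    # obs: list of (cam, uv, local mm); p=(x,y,z,yaw,pitch(+x end up))
    def f(p):
        M=R.from_euler('z',p[3])*R.from_euler('y',-p[4])
        r=[]
        for c,uv,L in obs: r.append((proj(c,M.apply(np.array(L)/1e3)+p[:3])[0]-uv))
        return np.array(r).ravel()
    o=least_squares(f,p0,x_scale=(.01,.01,.01,.1,.1)); return o.x,o.fun.reshape(-1,2)
E
python3 - <<'E'
from fit3 import *
t=viewer.read_camera("top"); s=viewer.read_camera("side")
S=[((60,222),(-60,-22,18)),((70,353),(-60,-22,-18)),((692,318),(60,-22,-18)),((703,180),(60,-22,18)),((62,72),(-60,22,18)),((660,40),(60,22,18))]
T=[((483,557),(-60,-22,18)),((358,562),(-60,22,18)),((333,562),(-60,22,-18))]
obs=[(s,np.array(u)/8-.5+[220,245],l) for u,l in S]+[(t,np.array(u)/5-.5+[340,140],l) for u,l in T]
p,r=fitpack(obs,(.55,-.1,.14,0.03,0)); print(p.round(4)); print(r.round(1).tolist())
q,rr=cur(); M=R.from_euler('z',p[3])*R.from_euler('y',-p[4])
print("tcp in pack mm",M.inv().apply(q-p[:3])*1e3,"tool z in pack",(M.inv()*rr).as_matrix().round(3))
E
```

```text
[ 0.5495 -0.1065  0.1368  0.0609 -0.0269]
[[0.4, -0.6], [0.4, 1.1], [0.6, 0.6], [0.5, -0.1], [0.0, -0.4], [1.2, -0.5], [0.1, 0.9], [-0.1, 1.1], [-0.3, 1.7]]
tcp in pack mm [ 14.34436922  -0.86621437 -10.18701527] tool z in pack [[ 0.999 -0.028  0.024]
 [-0.028 -1.     0.001]
 [ 0.024 -0.002 -1.   ]]
```

```bash
cat >> h.py <<'E'
LT=np.array([13.6,0,-13.8])  # tcp in pack, mm
def tgt(x,z,th_deg,y=0):
    th=np.radians(th_deg); l=LT
    P=bayw(x+l[0]*np.cos(th)-l[2]*np.sin(th),y+l[1],z+l[0]*np.sin(th)+l[2]*np.cos(th))
    return P,toolR(BAY[2],th)
def corner(xA,zA,th_deg): # centre from plain-end bottom corner
    th=np.radians(th_deg); return xA+60*np.cos(th)-18*np.sin(th), zA+60*np.sin(th)+18*np.cos(th)
def packnow():
    p,r=cur(); M=r*R.from_matrix(np.diag([1.,-1,-1])); c=p-M.apply(LT/1e3)
    d=c-bayw(0,0,0); a=BAY[2]
    ang=(R.from_euler('z',-a)*M).as_euler('ZYX')
    return np.array([np.cos(a)*d[0]+np.sin(a)*d[1],-np.sin(a)*d[0]+np.cos(a)*d[1],d[2]])*1e3,np.degrees([ang[0],-ang[1],ang[2]])
E
python3 - <<'E'
from h import *
print(packnow())
P,Rt=tgt(74.3,91.5,30); print(P,delta(P,Rt)); P[2]+=.03; print(delta(P,Rt))
for xA,zA in((-38,5.9),(-44,3),(-54,2)): print(corner(xA,zA,30))
E
```

```text
(array([-186.74350938, -374.30353168,  128.08755512]), array([-24.08074468,  -0.17648855,   0.0469695 ]))
[0.63747966 0.35203498 0.09834885] (array([  89.2, -455.8,   28. ]), array([ 0.1086,  0.5187, -0.411 ]))
(array([  89.1, -455.9,   -2. ]), array([ 0.1086,  0.5187, -0.411 ]))
(np.float64(4.961524227066322), np.float64(51.488457268119895))
(np.float64(-1.038475772933678), np.float64(48.588457268119896))
(np.float64(-11.038475772933678), np.float64(47.588457268119896))
```

```bash
python3 -m crank '5 -25 -30 0 0 0 255; 12 -65 -50 0 0.0 0 255; 20 -105 -60 0.011 0.052 -0.041 255; 28 -145 -60 0.022 0.104 -0.082 255; 36 -185 -60 0.033 0.156 -0.123 255; 44 -225 -60 0.043 0.207 -0.164 255; 52 -265 -60 0.054 0.259 -0.205 255; 60 -305 -60 0.065 0.311 -0.247 255; 68 -345 -50 0.076 0.363 -0.288 255; 76 -385 -35 0.087 0.415 -0.329 255; 84 -425 -20 0.098 0.467 -0.370 255; 89.1 -448 -8 0.1086 0.5187 -0.411 255; 89.1 -455.9 -2 0.1086 0.5187 -0.411 255; 89.1 -455.9 -2 0.1086 0.5187 -0.411 255; 89.1 -455.9 -2 0.1086 0.5187 -0.411 255'
python3 - <<'E'
from h import *
print(packnow()); print(read_state()["q"])
t=viewer.read_camera("top"); s=viewer.read_camera("side")
crop(t,120,120,280,280,5,"pics/t5.png"); crop(s,200,60,360,220,5,"pics/s5.png")
E
```

```text
time: 6.92
tool_pos: [0.6394, 0.3513, 0.1309]
tcp_rot: [-2.852, -0.657, -0.77]
wrist_force: [-0.4, -0.2, -4.1]
width: 0.5
(array([ 75.69724257,  -1.44925687, 124.02626306]), array([ 6.35875772e-03,  3.01769251e+01, -1.36847448e-01]))
[ 0.47441635  0.17746775  2.00061716 -0.03034728  0.43713466  1.61627845]
```

View pics/s5.png

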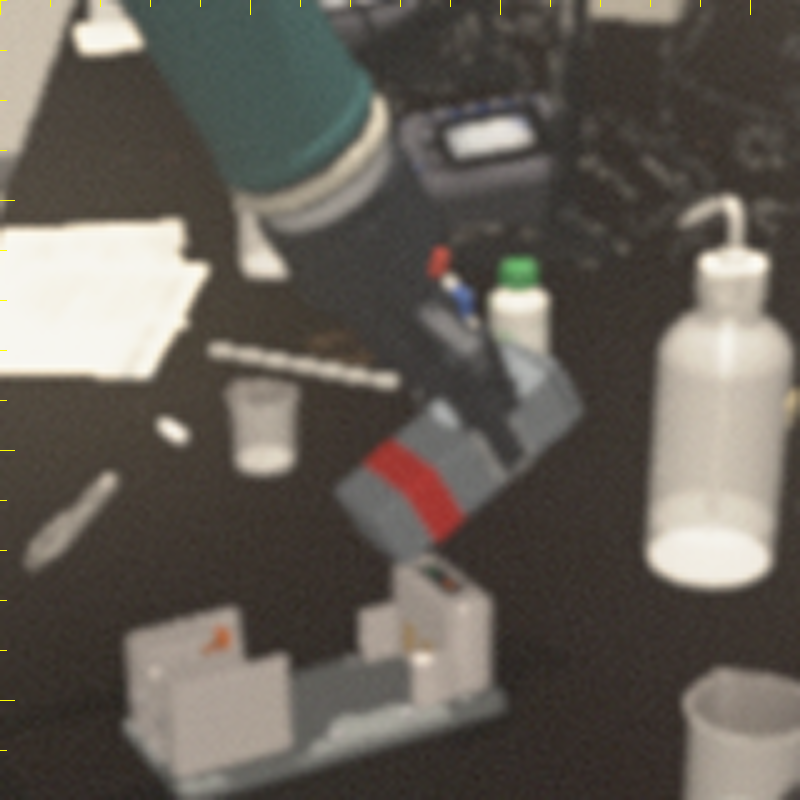

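View pics/t5.png

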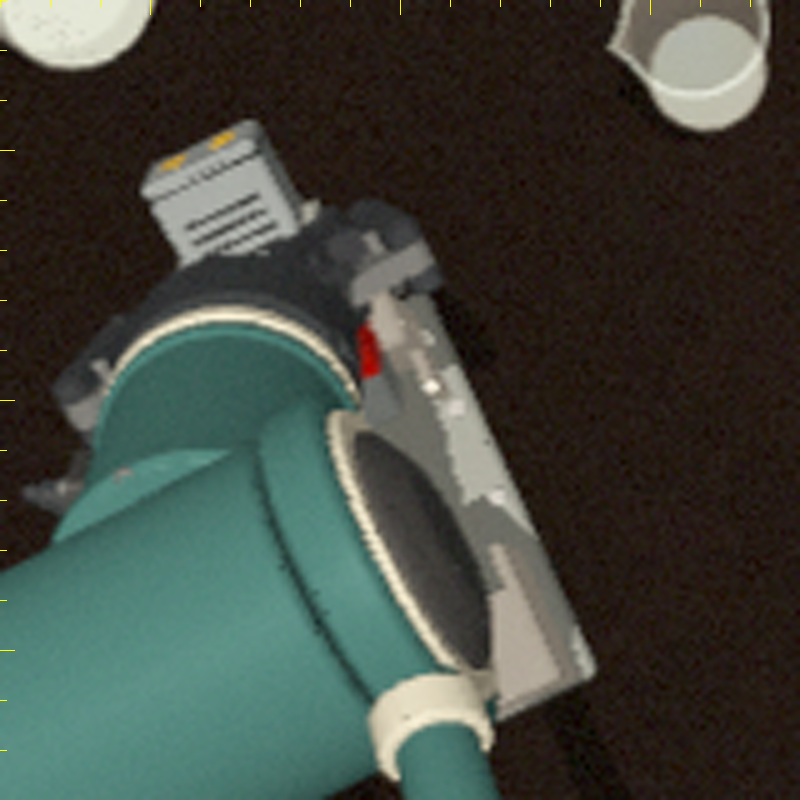

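```bash
python3 - <<'E'
from h import *
s=viewer.read_camera("side"); s2=dict(s); s2["pixels"]=np.clip(s["pixels"].astype(float)*1.7,0,255).astype(np.uint8)
crop(s2,255,120,330,200,9,"pics/s6.png")
# predicted corners
c,a=packnow(); print(c,a)
M=R.from_euler('z',BAY[2])*R.from_euler('y',-np.radians(a[1])); o=bayw(*c)
for l in [(-60,-22,18),(-60,-22,-18),(-60,22,18),(-60,22,-18),(60,-22,18),(60,-22,-18),(60,22,18)]: print(l,((proj(s,M.apply(np.array(l)/1e3)+o)[0]+.5-[255,120])*9).round())
E
```

```text
[ 75.77656834  -1.54705907 124.38471312] [-4.48426092e-03  3.02225605e+01 -1.32265654e-01]
(-60, -22, 18) [178. 394.]
(-60, -22, -18) [238. 482.]
(-60, 22, 18) [102. 333.]
(-60, 22, -18) [162. 420.]
(60, -22, 18) [513. 105.]
(60, -22, -18) [565. 200.]
(60, 22, 18) [428.  55.]
```

View pics/s6.png

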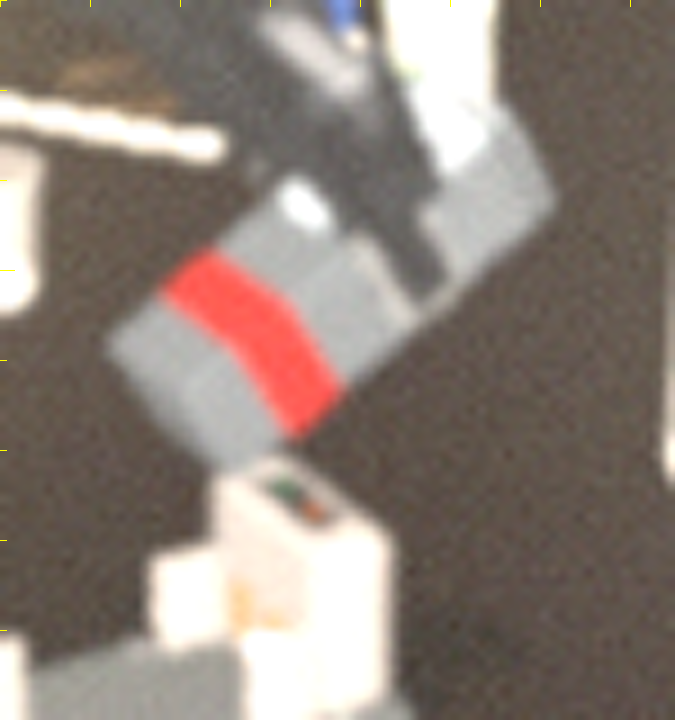

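```bash
python3 - <<'E'
from h import *
for c in((74.3,93.5,30),(5,53.5,30)): print(delta(*tgt(*c)))
E
```

```text
(array([-16.9,  -1.6,  26. ]), array([ 0.0023, -0.0039, -0.0001]))
(array([-96.9,  -1.6,  25.7]), array([ 0.0023, -0.0039, -0.0001]))
```

```bash
python3 -m crank '-5 -1.6 8 0.002 -0.004 0 255; -11 -1.6 17 0.002 -0.004 0 255; -17 -1.6 25 0.002 -0.004 0 255; -27 -1.6 26 0.002 -0.004 0 255; -40 -1.6 26 0.002 -0.004 0 255; -50 -1.6 26 0.002 -0.004 0 255; -60 -1.6 26 0.002 -0.004 0 255; -60 -1.6 26 0.002 -0.004 0 255'
python3 - <<'E'
from h import *
print(packnow()); print(delta(*tgt(5,53.5,30)))
s=viewer.read_camera("side"); s2=dict(s); s2["pixels"]=np.clip(s["pixels"].astype(float)*1.7,0,255).astype(np.uint8)
crop(s2,215,130,315,220,8,"pics/s7.png")
t=viewer.read_camera("top"); crop(t,150,150,260,280,6,"pics/t7.png")
E
```

```text
time: 8.07
tool_pos: [0.6018, 0.3355, 0.0766]
tcp_rot: [-2.854, -0.66, -0.76]
wrist_force: [0.2, -0.5, -2.3]
width: 0.496
(array([35.04799142,  0.77233182, 69.82243018]), array([ 7.40023159e-02,  2.98205312e+01, -2.44191806e-02]))
(array([-34.1,   0.8,  -0.8]), array([-0.0002,  0.0031,  0.0011]))
```

View pics/s7.png

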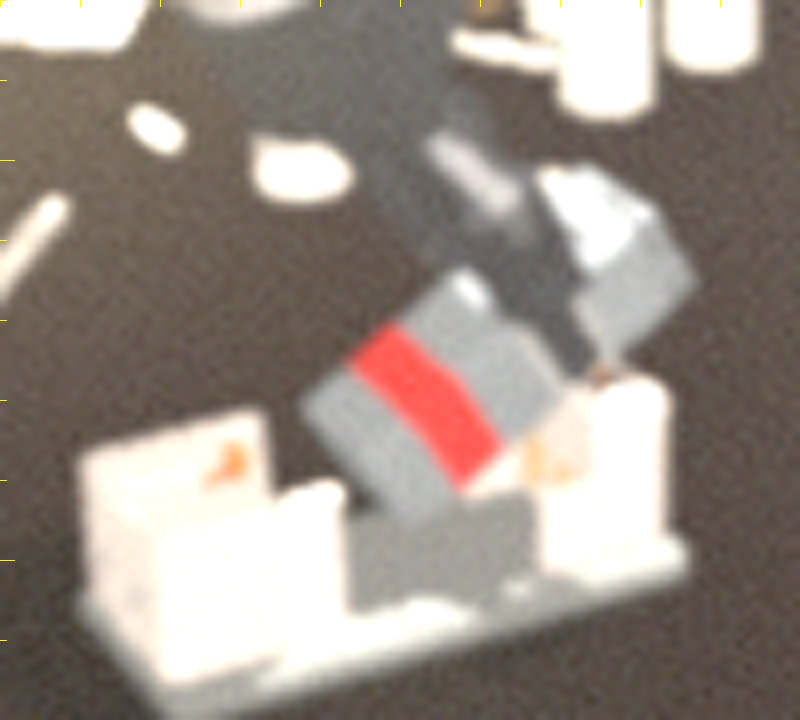

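View pics/t7.png

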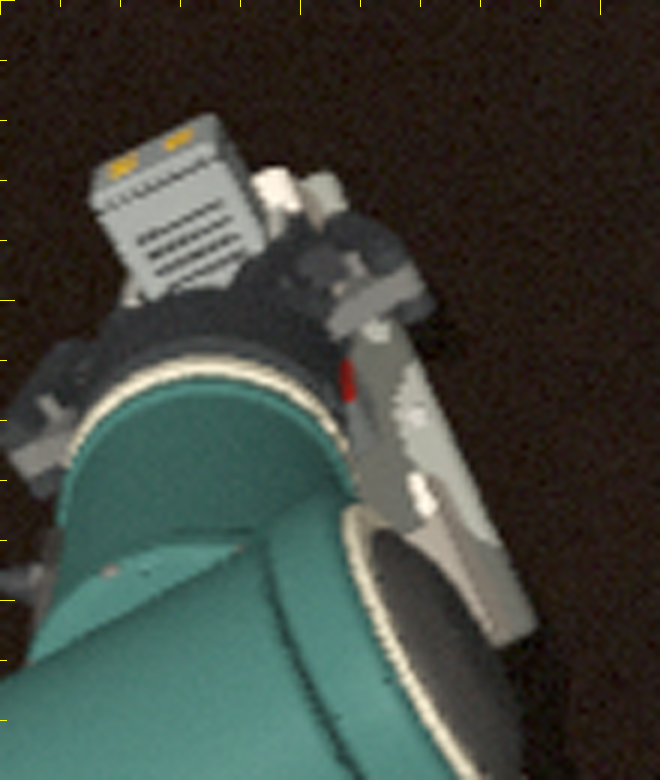

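```bash
cat >> h.py <<'E'
def overlay(cam,x0,y0,x1,y1,s,fn,gain=1.7,full=False):
    c=viewer.read_camera(cam); c["pixels"]=np.clip(c["pixels"].astype(float)*gain,0,255).astype(np.uint8)
    p,a=packnow(); M=R.from_euler('ZYX',[BAY[2]+np.radians(a[0]),-np.radians(a[1]),0]); o=bayw(*p)
    pts=[proj(c,M.apply(np.array(l)/1e3)+o)[0] for l in [(i*60,j*22,k*18) for i in(-1,1) for j in(-1,1) for k in(-1,1)]]
    pts+=[proj(c,bayw(*l))[0] for l in [(-36,-31,52),(-36,31,52),(-54,-25,52),(-54,25,52),(54,-31,54),(54,31,54),(35,-31,30),(35,31,30)]]
    crop(c,x0,y0,x1,y1,s,fn,pts)
E
python3 - <<'E'
from h import *
overlay("side",215,130,315,220,8,"pics/s8.png"); overlay("top",150,150,260,280,6,"pics/t8.png",1.2)
E
```

```text
(no output)
```

View pics/s8.png

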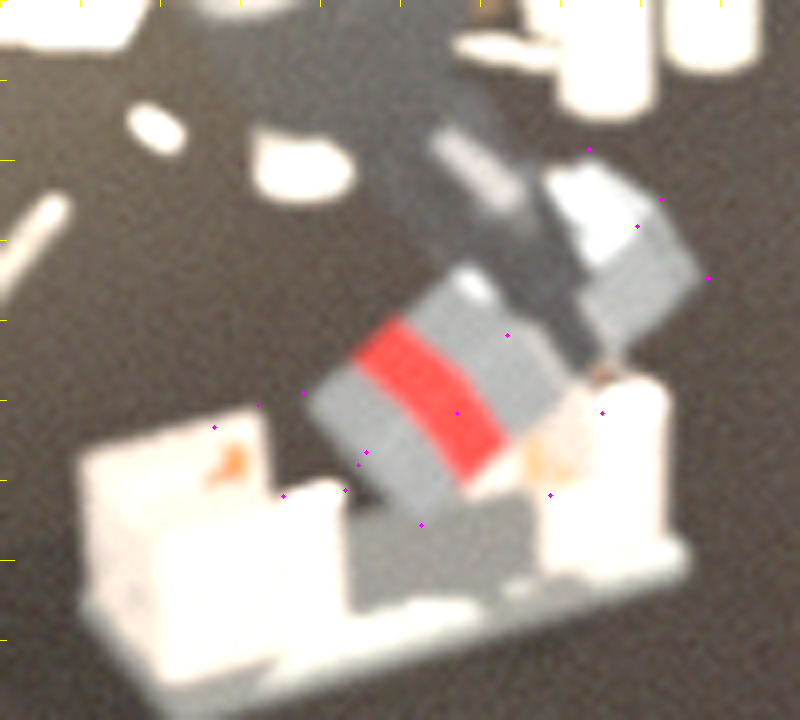

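View pics/t8.png

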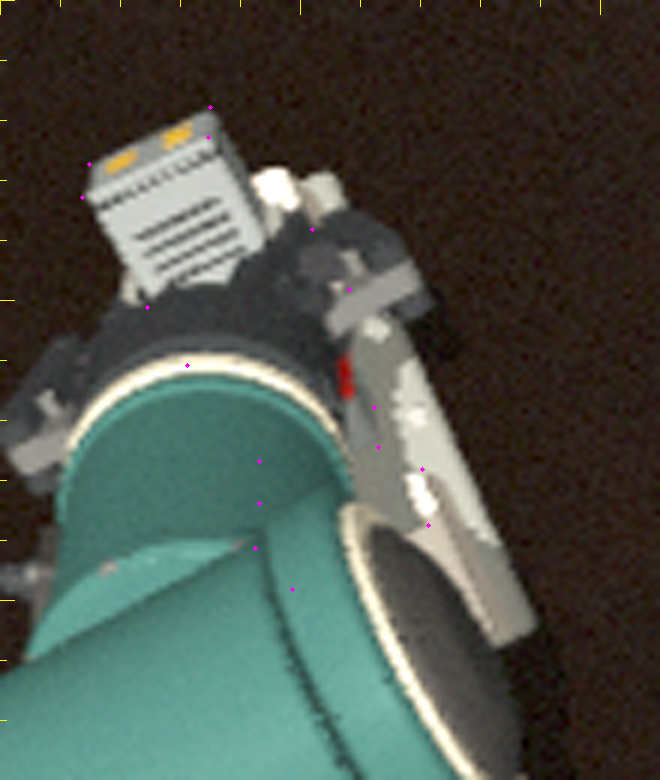

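```bash
sed -i 's/^LT=.*/LT=np.array([15.6,0.6,-12.8])/' h.py; python3 - <<'E'
from h import *
print(packnow()); 
for c in((5,53.5,30),(-1,50.5,30),(-13,49,30)): print(delta(*tgt(*c)))
E
```

```text
(array([36.04961824,  0.17259642, 69.56729873]), array([ 6.25195913e-02,  3.00056404e+01, -1.56816777e-02]))
(array([-34.9,   0.2,  -1.6]), array([-0.0003, -0.0001,  0.0009]))
(array([-41.6,   0.2,  -2. ]), array([-0.0003, -0.0001,  0.0009]))
(array([-52.8,   0.1,  -6.7]), array([-0.0003, -0.0001,  0.0009]))
```

```bash
python3 - <<'E'
from h import *
for i in range(5): print(packnow()[0].round(2), read_state()["joint_vel"].round(3)[:3], read_state()["time"])
viewer.read_camera("side")
for i in range(2): print(packnow()[0].round(2), read_state()["joint_vel"].round(3)[:3],read_state()["time"])
viewer.read_camera("side")
for i in range(2): print(packnow()[0].round(2), read_state()["joint_vel"].round(3)[:3],read_state()["time"])
E
```

```text
[36.05  0.17 69.57] [ 0.001  0.002 -0.004] 8.275
[36.05  0.17 69.57] [ 0.001  0.002 -0.004] 8.275
[36.05  0.17 69.57] [ 0.001  0.002 -0.004] 8.275
[36.05  0.17 69.57] [ 0.001  0.002 -0.004] 8.275
[36.05  0.17 69.57] [ 0.001  0.002 -0.004] 8.275
[36.01  0.19 69.51] [0.    0.    0.002] 8.325
[36.01  0.19 69.51] [0.    0.    0.002] 8.325
[35.92  0.17 69.41] [0.001 0.002 0.003] 8.375
[35.92  0.17 69.41] [0.001 0.002 0.003] 8.375
```

```bash
python3 - <<'E'
from h import *
overlay("side",215,130,315,220,8,"pics/s9.png"); overlay("top",150,150,260,280,6,"pics/t9.png",1.2)
E
```

```text
(no output)
```

View pics/s9.png

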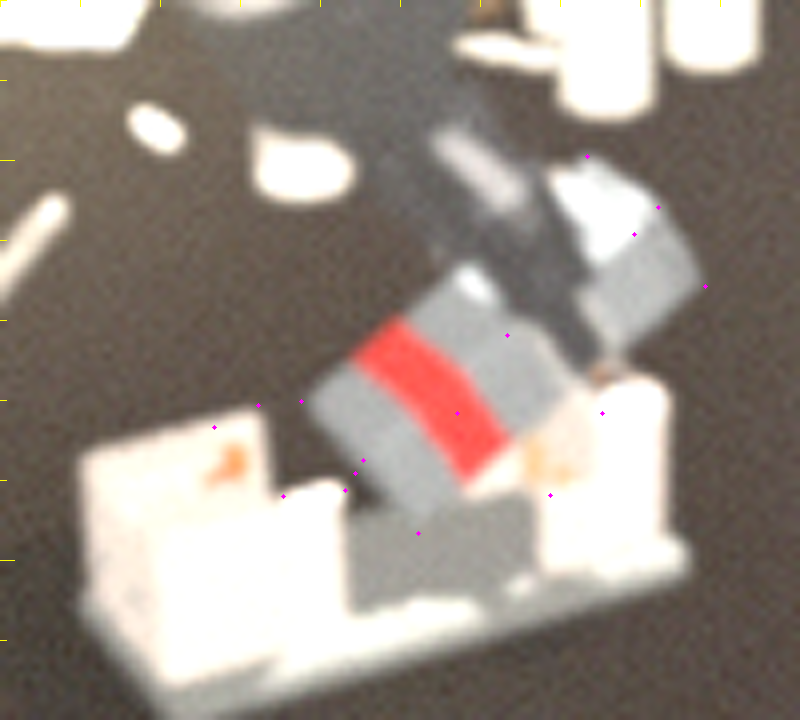

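View pics/t9.png

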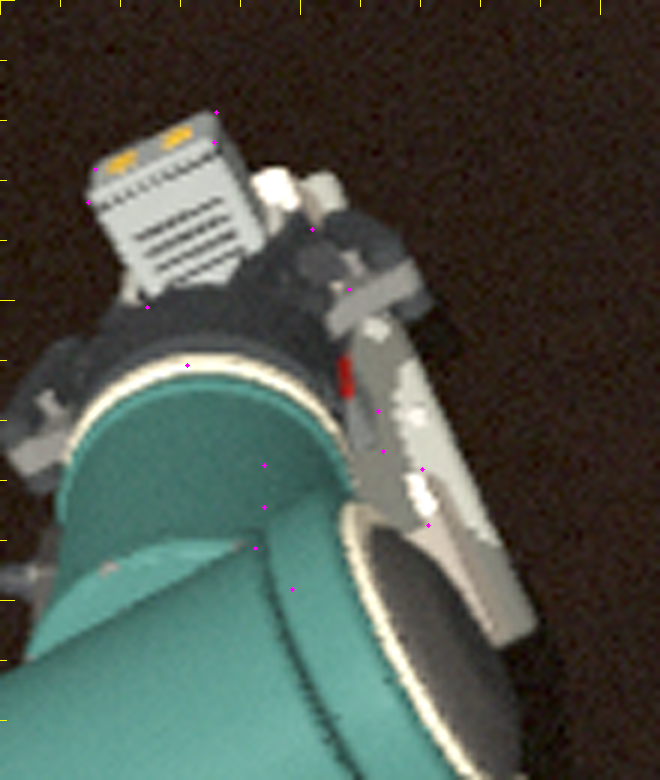

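```bash
python3 -m crank '-6 0.2 -1 0 0 0 255; -12 0.2 -1.6 0 0 0 255; -18 0.2 -1.6 0 0 0 255; -24 0.2 -1.6 0 0 0 255; -30 0.2 -1.6 0 0 0 255; -35 0.2 -1.6 0 0 0 255; -38 0.2 -1.8 0 0 0 255; -41.6 0.2 -2 0 0 0 255; -41.6 0.2 -2 0 0 0 255; -41.6 0.2 -2 0 0 0 255' 110
python3 - <<'E'
from h import *
overlay("side",215,130,315,220,8,"pics/s10.png"); overlay("top",150,150,260,280,6,"pics/t10.png",1.2)
print(packnow(), read_state()["wrist_force"]); print(delta(*tgt(-13,49,30)))
E
```

```text
time: 9.72
tool_pos: [0.574, 0.3218, 0.0625]
tcp_rot: [-2.847, -0.658, -0.776]
wrist_force: [6.2, 4.8, -0.3]
width: 0.5
(array([2.77182690e+00, 3.55453493e-02, 5.36702781e+01]), array([5.12387211e-02, 3.04968721e+01, 8.67331039e-03])) [5.59630883 2.61559561 0.48993903]
(array([-16.1,   0. ,  -3.8]), array([-0.0006, -0.0087,  0.0008]))
```

View pics/s10.png

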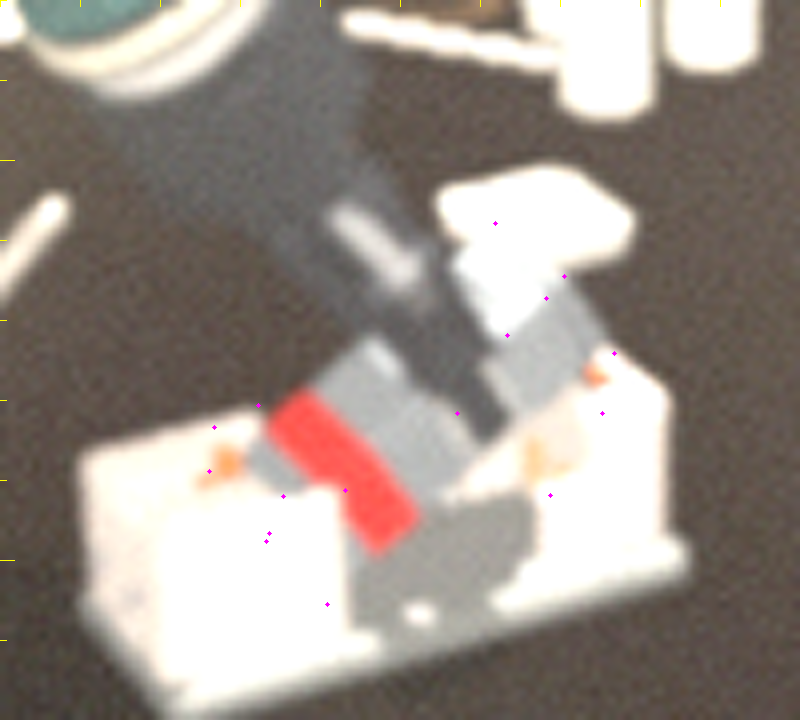

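View pics/t10.png

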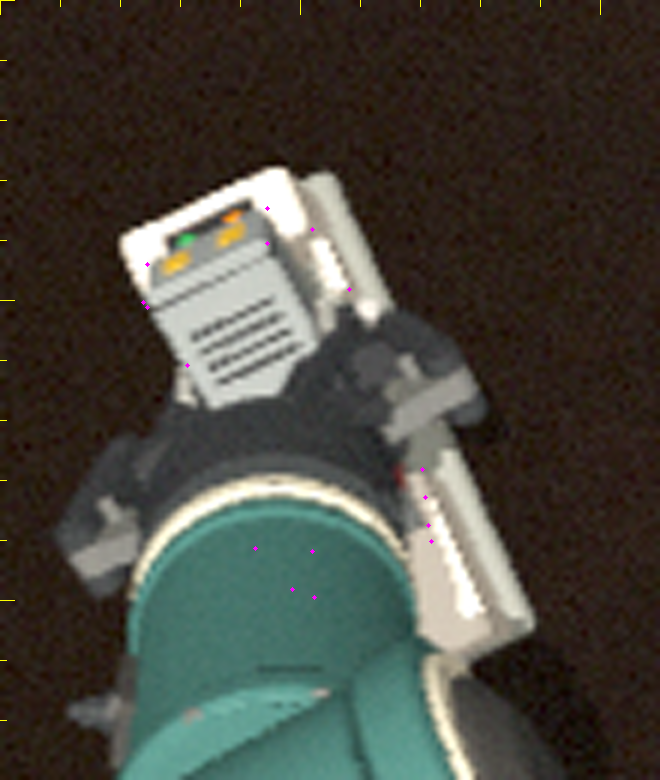

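```bash
python3 -m crank '-5 -0.4 -1 0 -0.003 0 255; -10 -0.4 -2.2 0 -0.006 0 255; -15 -0.4 -3.6 0 -0.0087 0 255; -18 -0.4 -4.5 0 -0.0087 0 255; -18 -0.4 -4.5 0 -0.0087 0 255; -18 -0.4 -4.5 0 -0.0087 0 255'
python3 - <<'E'
from h import *
overlay("side",215,130,315,220,8,"pics/s11.png"); overlay("top",150,150,260,280,6,"pics/t11.png",1.2)
print(packnow(), read_state()["wrist_force"]); 
E
```

```text
time: 10.58
tool_pos: [0.5626, 0.3168, 0.0615]
tcp_rot: [-2.845, -0.658, -0.779]
wrist_force: [15.8, 7.4, -2.5]
width: 0.498
(array([-9.7244606 ,  0.47155812, 52.522552  ]), array([ 0.03722109, 30.63733964,  0.03786807])) [15.80778282  7.25091295 -3.11647759]
```

View pics/s11.png

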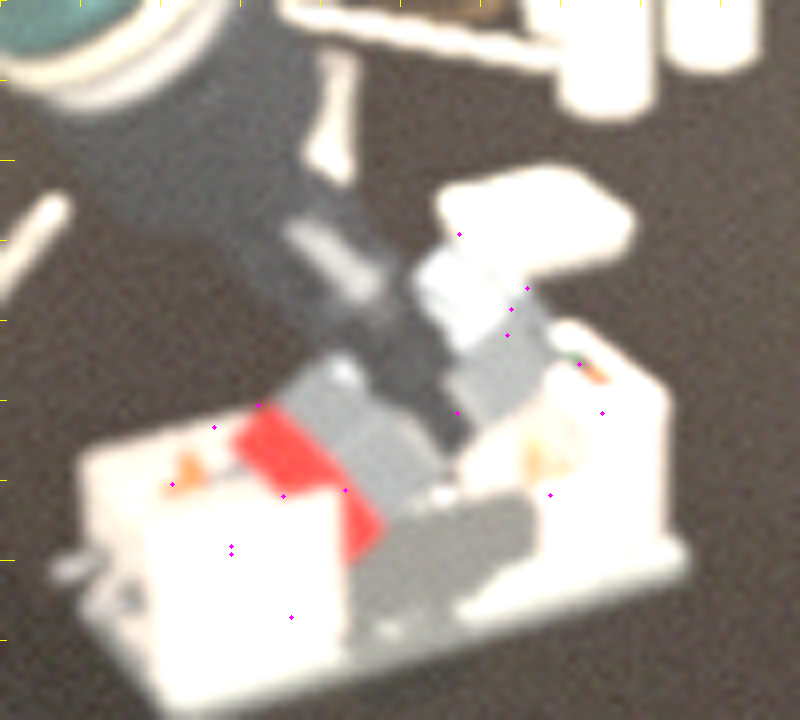

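View pics/t11.png

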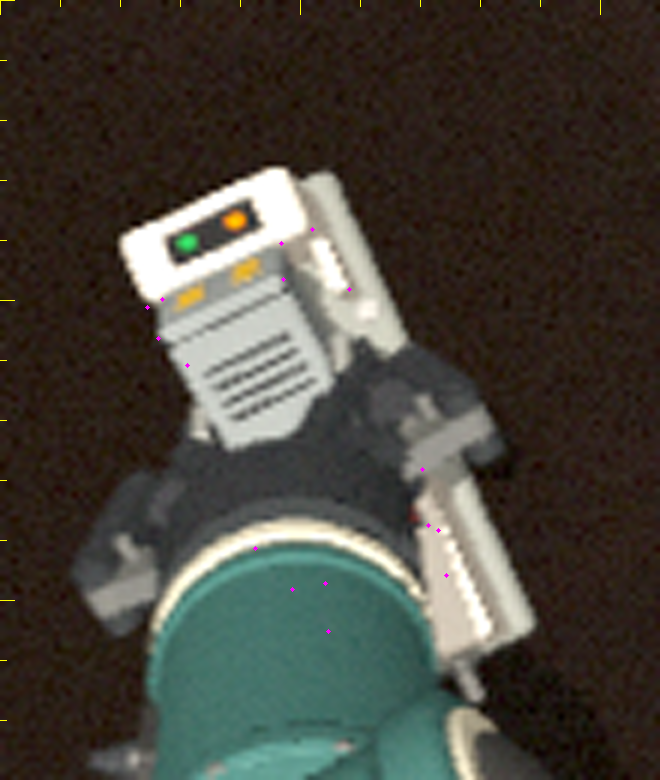

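```bash
cat > stages.py <<'E'
from h import *
def st(th,Cx,zA,y=0):
    t=np.radians(th); return tgt(Cx-60*np.cos(t)-18*np.sin(t),zA+60*np.sin(t)+18*np.cos(t),th,y)
E
python3 - <<'E'
from stages import *
print(packnow(),read_state()["wrist_force"])
for th,zA in((30.6,6),(30,5),(26,4),(22,3),(19,2.5),(16,2),(13,2),(10,2),(7,2),(5,1.5),(3,1.5),(0,1)): print(th,*delta(*st(th,50,zA,0.3)))
E
```

```text
(array([-9.7244606 ,  0.47155812, 52.522552  ]), array([ 0.03722109, 30.63733964,  0.03786807])) [15.80778282  7.25091295 -3.11647759]
30.6 [-1.2  0.2 -0.1] [-0.001  -0.0007  0.0006]
30 [-2.2  0.2  1.2] [-0.001  -0.0111  0.0006]
26 [-6.   0.2  5.4] [-0.001  -0.0809  0.0006]
22 [-9.7  0.2  9.8] [-0.0009 -0.1507  0.0006]
19 [-12.2   0.2  13. ] [-0.0009 -0.2031  0.0007]
16 [-14.7   0.2  16.4] [-0.0009 -0.2555  0.0007]
13 [-16.9   0.2  19.5] [-0.0009 -0.3078  0.0007]
10 [-19.1   0.2  22.7] [-0.0009 -0.3602  0.0007]
7 [-21.1   0.2  26. ] [-0.0009 -0.4125  0.0008]
5 [-22.7   0.2  28.6] [-0.0009 -0.4475  0.0008]
3 [-23.9   0.2  30.9] [-0.0008 -0.4824  0.0008]
0 [-26.    0.2  34.9] [-0.0008 -0.5347  0.0008]
```

```bash
python3 -m crank '-3.5 0.2 1.2 0 -0.011 0 255; -5 0.2 3 0 -0.045 0 255; -7 0.2 5.4 0 -0.081 0 255; -9 0.2 7.5 0 -0.115 0 255; -10.7 0.2 9.8 0 -0.151 0 255; -12 0.2 11.4 0 -0.177 0 255; -13.2 0.2 13 0 -0.203 0 255;  -13.2 0.2 13 0 -0.203 0 255; -13.2 0.2 13 0 -0.203 0 255'
python3 - <<'E'
from h import *
overlay("side",215,130,315,220,8,"pics/s12.png"); overlay("top",150,150,260,280,6,"pics/t12.png",1.2)
print(packnow(), read_state()["wrist_force"]); 
E
```

```text
time: 11.8
tool_pos: [0.5582, 0.3145, 0.0431]
tcp_rot: [-2.949, -0.681, -0.493]
wrist_force: [11.2, 5.4, 4.7]
width: 0.496
(array([-13.67672935,   0.36213842,  38.10563186]), array([ 0.02159588, 18.97486562,  0.03285944])) [11.04277011  5.59291111  4.54267388]
```

View pics/s12.png

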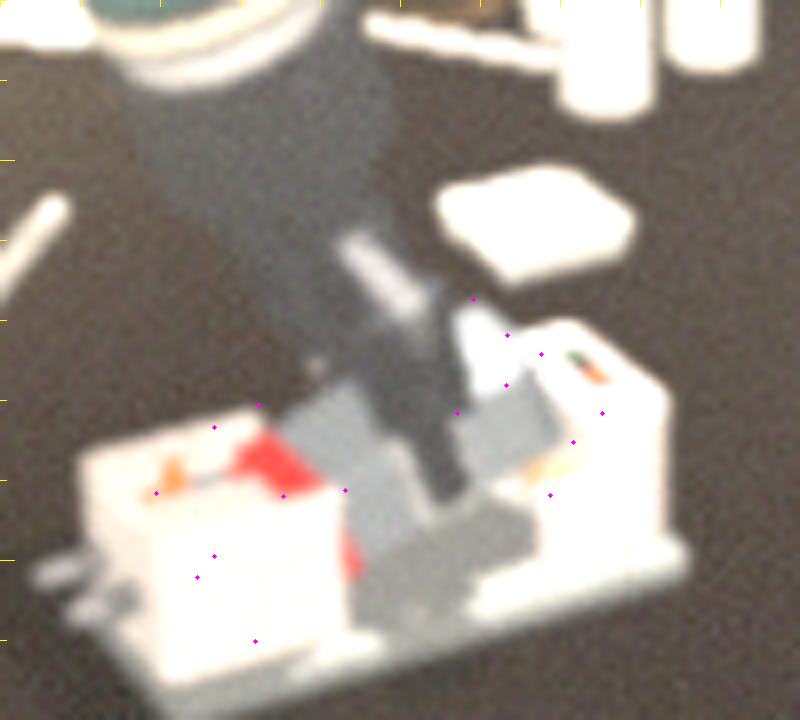

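View pics/t12.png

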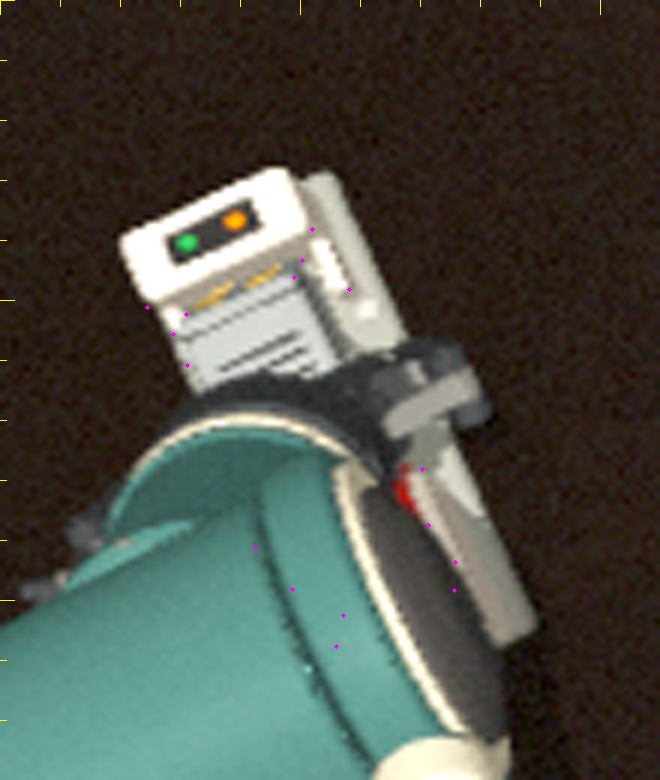

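```bash
python3 - <<'E'
from stages import *
for th,zA in((16,2),(13,2),(10,2),(7,2),(5,1.5),(3,1.5),(0,1)): print(th,*delta(*st(th,50,zA,0.3)))
E
```

```text
16 [-0.4  0.1  3.3] [-0.0007 -0.0519  0.0004]
13 [-2.   0.1  6.7] [-0.0007 -0.1043  0.0004]
10 [-3.4  0.1 10.3] [-0.0007 -0.1566  0.0004]
7 [-4.7  0.1 13.9] [-0.0007 -0.209   0.0004]
5 [-5.7  0.1 16.9] [-0.0006 -0.2439  0.0004]
3 [-6.5  0.1 19.4] [-0.0006 -0.2788  0.0005]
0 [-7.7  0.1 23.6] [-0.0006 -0.3312  0.0005]
```

```bash
python3 -m crank '-0.4 0.1 3.3 0 -0.052 0 255; -1.2 0.1 5 0 -0.078 0 255; -2 0.1 6.7 0 -0.104 0 255; -2.7 0.1 8.5 0 -0.13 0 255; -3.4 0.1 10.3 0 -0.157 0 255; -4 0.1 12.1 0 -0.183 0 255; -4.7 0.1 13.9 0 -0.209 0 255; -4.7 0.1 13.9 0 -0.209 0 255; -4.7 0.1 13.9 0 -0.209 0 255'
python3 - <<'E'
from h import *
overlay("side",215,130,315,220,8,"pics/s13.png"); overlay("top",150,150,260,280,6,"pics/t13.png",1.2)
print(packnow(), read_state()["wrist_force"]); 
E
```

```text
time: 13.02
tool_pos: [0.557, 0.3138, 0.0261]
tcp_rot: [-3.029, -0.699, -0.181]
wrist_force: [9.5, 5.5, 3.1]
width: 0.498
(array([-13.20298509,   0.32305086,  24.9898493 ]), array([0.00885498, 6.84269345, 0.0322189 ])) [11.02102407  6.37523408  3.10909311]
```

View pics/s13.png

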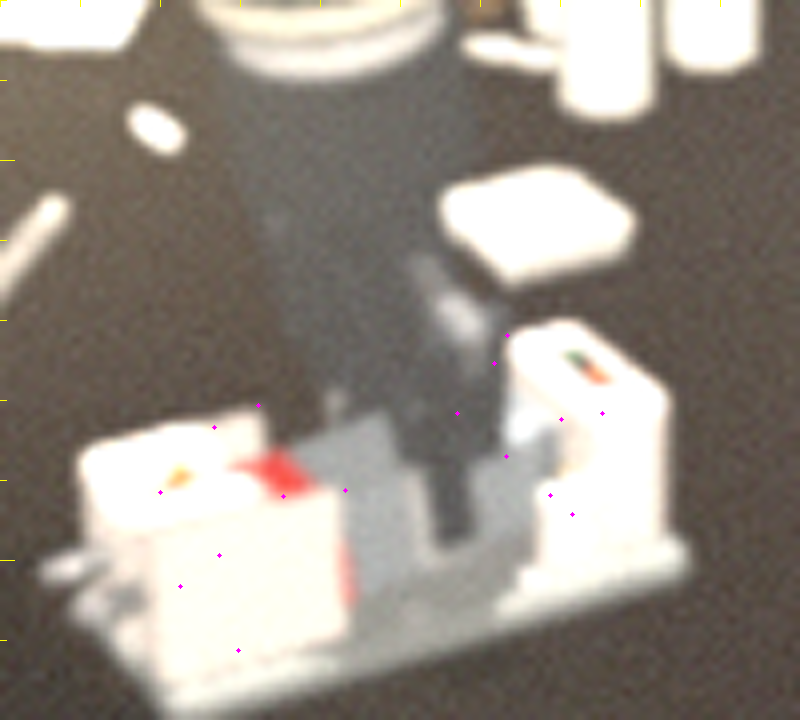

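View pics/t13.png

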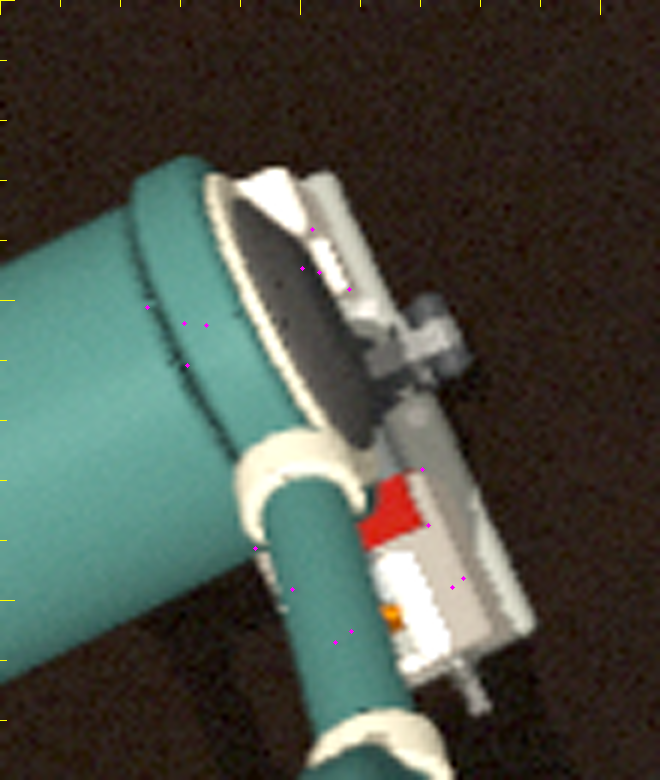

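```bash
python3 - <<'E'
from stages import *
for th,zA in((5,1.5),(3,1.),(1,0.5),(0,0)): print(th,*delta(*st(th,51,zA,0.3)))
E
```

```text
5 [2.4 0.  1.2] [-0.0006 -0.0322  0.0002]
3 [2.1 0.  4.3] [-0.0006 -0.0671  0.0002]
1 [1.8 0.  7.4] [-0.0006 -0.102   0.0002]
0 [1.7 0.  9.2] [-0.0006 -0.1194  0.0002]
```

```bash
python3 -m crank '1 0 0.8 0 -0.016 0 255; 2 0 1.4 0 -0.032 0 255; 2 0 3 0 -0.05 0 255; 2 0 4.3 0 -0.067 0 255; 1.9 0 6 0 -0.085 0 255; 1.8 0 7.4 0 -0.102 0 255; 1.8 0 8.6 0 -0.115 0 255; 1.8 0 9 0 -0.119 0 255; 1.8 0 9 0 -0.119 0 255; 1.8 0 9 0 -0.119 0 255'
python3 - <<'E'
from h import *
overlay("side",215,130,315,220,8,"pics/s14.png"); 
print(packnow(), read_state()["wrist_force"]); 
E
```

```text
time: 14.38
tool_pos: [0.5588, 0.3146, 0.0165]
tcp_rot: [-3.061, -0.706, 0.001]
wrist_force: [9.4, 5.8, 2.9]
width: 0.497
(array([-9.72043027,  0.23133689, 17.27642098]), array([ 0.00735601, -0.03623633,  0.02180437])) [8.78550304 5.66873486 3.43994513]
```

View pics/s14.png

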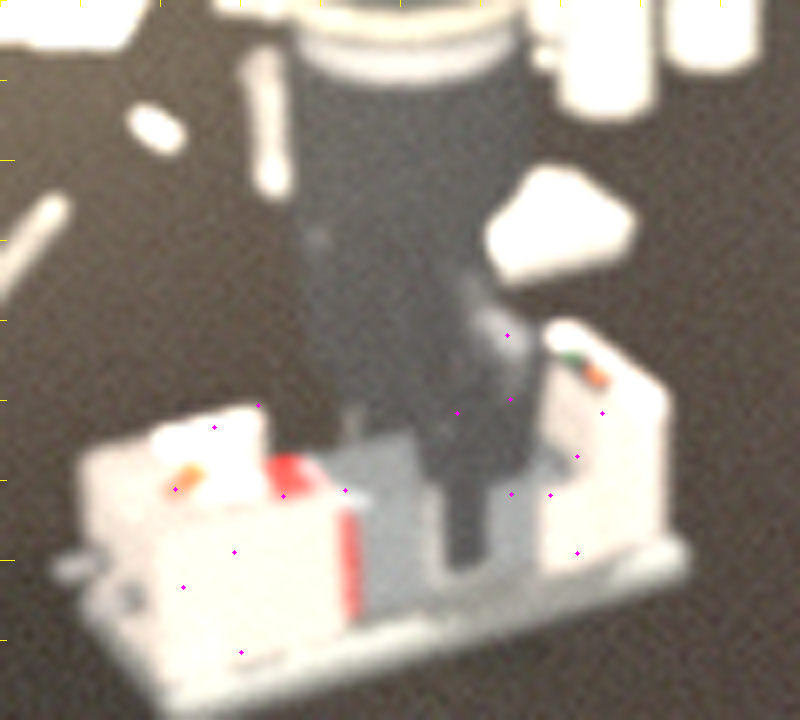

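```bash
python3 -m crank '1.5 0 0.5 0 0 0 255; 3 0 0.8 0 0 0 255; 4 0 0.8 0 0 0 255; 4 0 0.8 0 0 0 255; 4 0 0.8 0 0 0 255'
python3 - <<'E'
from h import *
print(packnow(), read_state()["wrist_force"]); 
E
```

```text
time: 15.05
tool_pos: [0.5605, 0.3154, 0.0164]
tcp_rot: [3.06, 0.706, -0.008]
wrist_force: [1.4, 0.6, 12.3]
width: 0.497
(array([-7.7863253 ,  0.17508959, 17.26463066]), array([ 0.01064999, -0.28675738,  0.01184651])) [ 1.44363781  0.57451228 12.32206708]
```

```bash
python3 -m crank '0 0 0 0 0 0 200; 0 0 0 0 0 0 100; 0 0 0 0 0 0 0; 0 0 0 0 0 0 0; 0 0 0 0 0 0 0; 0 0 -5 0 0 0 0; 0 0 -20 0 0 0 0; 0 0 -50 0 0 0 0; 0 0 -100 0 0 0 0; -20 0 -140 0 0 0 0; -60 0 -160 0 0 0 0; -100 0 -160 0 0 0 0; -140 0 -160 0 0 0 0; -140 0 -160 0 0 0 0'
python3 - <<'E'
from h import *
c=viewer.read_camera("side"); c["pixels"]=np.clip(c["pixels"]*1.3,0,255).astype(np.uint8); crop(c,215,150,315,220,8,"pics/s15.png")
c=viewer.read_camera("top");  crop(c,150,160,260,280,6,"pics/t15.png")
E
```

```text
time: 16.8
tool_pos: [0.4296, 0.2514, 0.1746]
tcp_rot: [3.057, 0.707, -0.027]
wrist_force: [-0.2, -0.1, 0.6]
width: 1.003
```

View pics/s15.png

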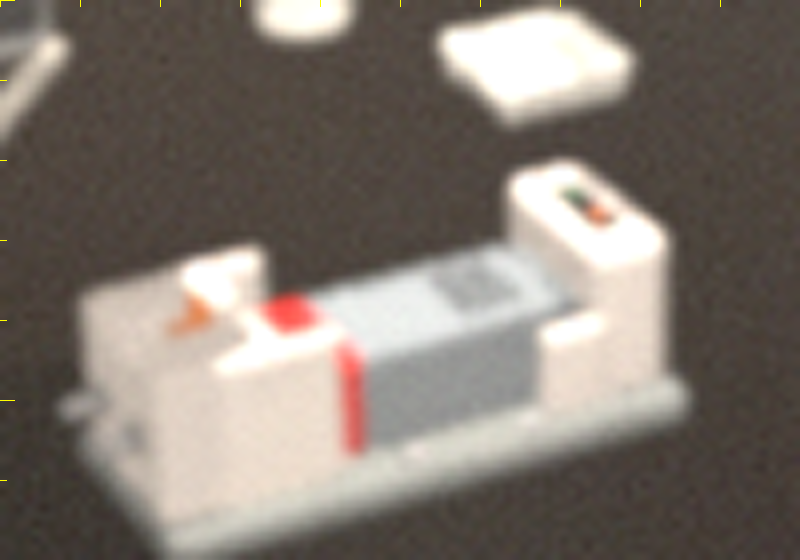

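View pics/t15.png

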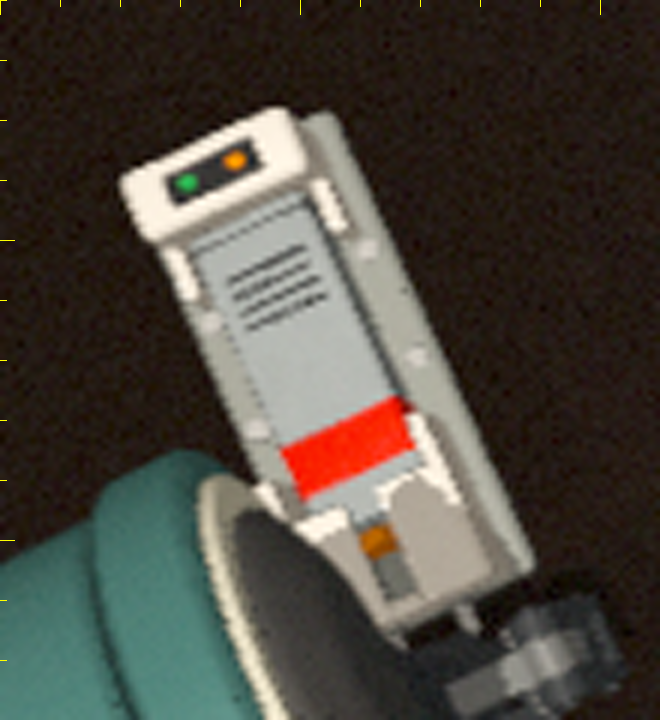

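```bash
python3 - <<'E'
from h import *
for cam,b,sc in(("side",(215,150,315,220),8),("top",(150,160,260,280),6)):
    c=viewer.read_camera(cam); c["pixels"]=np.clip(c["pixels"]*1.2,0,255).astype(np.uint8)
    L=[(x,y,36) for x in np.linspace(-66,54,25) for y in(-22,22)]+[(54,y,z) for y in(-22,22) for z in(0,12,24)]+[(x,-22,0) for x in np.linspace(-36,35,12)]
    L+=[(-54,-25,52),(-54,25,52),(-36,-31,52),(-36,31,52),(35,-31,30),(35,31,30)]
    crop(c,*b,sc,f"pics/{cam}16.png",[proj(c,bayw(*l))[0] for l in L])
E
```

```text
(no output)
```

View pics/side16.png

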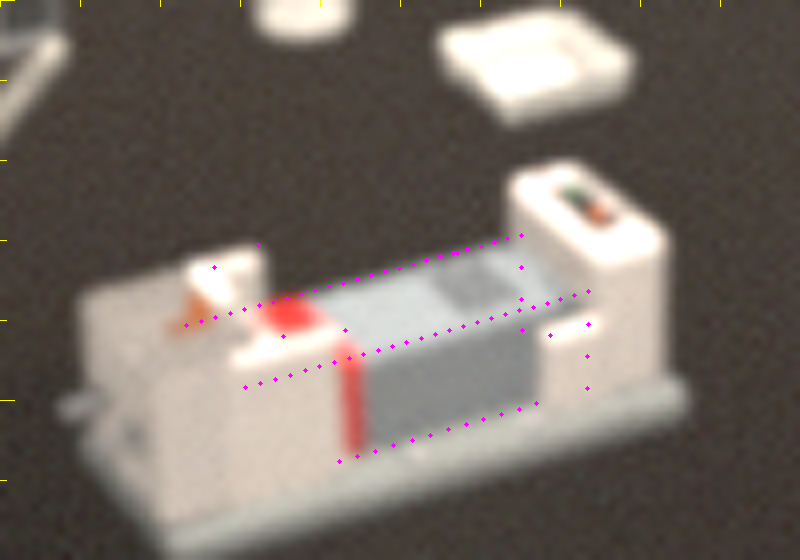

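View pics/top16.png

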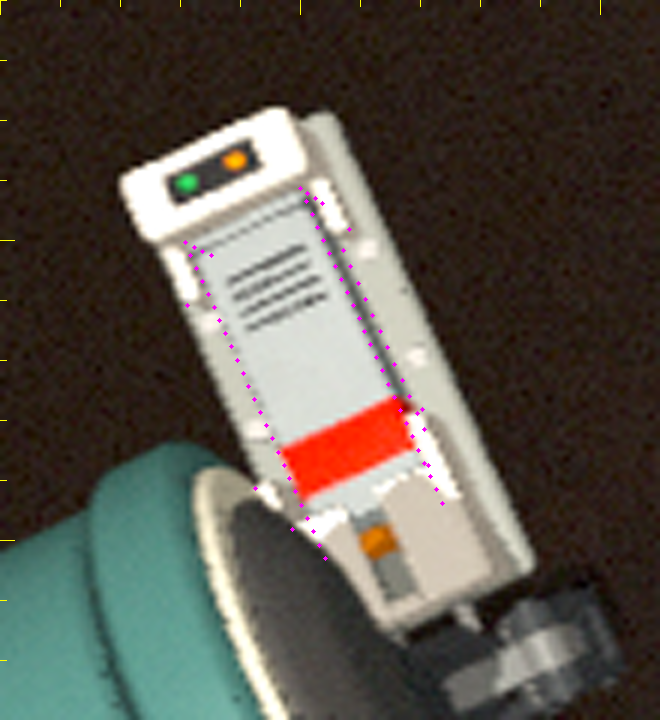

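```bash
python3 - <<'E'
from h import *
c=viewer.read_camera("side"); g=cv2.cvtColor(c["pixels"],cv2.COLOR_RGB2GRAY).astype(float)
def line(pts): # row as fn of col
    q=proj(c,np.array([bayw(*l) for l in pts])); return np.polyfit(q[:,0],q[:,1],1)
for name,a,b,cols,sg in (("near top",(-36,-22,36),(35,-22,36),range(263,282),-1),("near bottom",(-36,-22,0),(35,-22,0),range(263,281),1)):
    k=line([a,b]); obs=[]
    for u in cols:
        r=int(round(np.polyval(k,u))); w=np.arange(r-4,r+5); d=np.clip(sg*(g[w+1,u]-g[w-1,u]),0,None); obs.append((w*d).sum()/d.sum())
    o=np.polyfit(list(cols),obs,1); print(name,"pred",k.round(4),"obs",o.round(4),"resid px at ends",(np.polyval(o,[263,281])-np.polyval(k,[263,281])).round(2))
# sensitivity: contact end up 0.03 rad
k2=line([(-36,-22,36),(35,-22,36+71*.03)]); print("slope if 0.03 rad",k2)
E
```

```text
near top pred [ -0.2801 266.5409] obs [ -0.3126 276.4059] resid px at ends [1.31 0.72]
near bottom pred [ -0.2935 282.549 ] obs [ -0.3113 287.3877] resid px at ends [ 0.15 -0.17]
slope if 0.03 rad [ -0.30937352 274.05383586]
```

```bash
python3 - <<'E'
from h import *
Rt=toolR(BAY[2],0)
for z in(150,60,38,36,34): print(z,bayw(36,0,z),delta(bayw(36,0,z),Rt))
E
```

```text
150 [0.58626109 0.32707212 0.162     ] (array([170.4,   0.7,   9.8]), array([0.0003, 0.0159, 0.0009]))
60 [0.58626109 0.32707212 0.072     ] (array([171.8,   0.6,  99.8]), array([0.0003, 0.0159, 0.0009]))
38 [0.58626109 0.32707212 0.05      ] (array([172.2,   0.6, 121.8]), array([0.0003, 0.0159, 0.0009]))
36 [0.58626109 0.32707212 0.048     ] (array([172.2,   0.6, 123.8]), array([0.0003, 0.0159, 0.0009]))
34 [0.58626109 0.32707212 0.046     ] (array([172.2,   0.6, 125.8]), array([0.0003, 0.0159, 0.0009]))
```

```bash
python3 -m crank '0 0 0 0 0 0 255; 40 0 5 0 0.016 0 255; 85 0.7 9 0 0.016 0 255; 130 0.7 10 0 0.016 0 255; 165 0.7 10 0 0.016 0 255; 171 0.6 30 0 0.016 0 255; 171.5 0.6 65 0 0.016 0 255; 171.8 0.6 95 0 0.016 0 255; 172 0.6 112 0 0.016 0 255; 172.2 0.6 120 0 0.016 0 255; 172.2 0.6 122 0 0.016 0 255; 172.2 0.6 122 0 0.016 0 255' 20
python3 - <<'E'
from h import *
Rt=toolR(BAY[2],0); print(delta(bayw(36,0,36),Rt),read_state()["wrist_force"])
E
```

```text
time: 18.55
tool_pos: [0.5856, 0.3268, 0.0499]
tcp_rot: [3.061, 0.708, 0.001]
wrist_force: [-0.3, 0.4, -0.3]
width: -0.002
(array([0.7, 0.1, 1.9]), array([ 0.0002, -0.0004,  0.0009])) [-0.25285882  0.43379087 -0.27141518]
```

```bash
python3 -m crank '0 0 1 0 0 0 255; 0 0 2 0 0 0 255; 0 0 2 0 0 0 255'; python3 -m crank '0 0 1 0 0 0 255; 0 0 2 0 0 0 255; 0 0 2 0 0 0 255'
```

```text
time: 18.92
tool_pos: [0.5856, 0.3268, 0.0481]
tcp_rot: [3.061, 0.708, 0.0]
wrist_force: [-1.8, 0.4, 6.1]
width: -0.001
time: 19.3
tool_pos: [0.5856, 0.3268, 0.0481]
tcp_rot: [3.061, 0.708, 0.0]
wrist_force: [-4.7, -3.1, 15.1]
width: 0.001
```

Under 15 N the pack top stays at z = 48.1 mm, against 48 mm for a pack lying flat, so the contact end is down. I'm pulling back and will look once more.

```bash
python3 -m crank '0 0 -4 0 0 0 255; 0 0 -20 0 0 0 255; 0 0 -60 0 0 0 255; 0 0 -110 0 0 0 255; -30 0 -140 0 0 0 255; -80 20 -150 0 0 0 255; -120 60 -150 0 0 0 255; -140 110 -150 0 0 0 255; -140 160 -150 0 0 0 255; -140 160 -150 0 0 0 255; -140 160 -150 0 0 0 255'
python3 - <<'E'
from h import *
c=viewer.read_camera("side"); cv2.imwrite("pics/side17.png",c["pixels"][:,:,::-1])
t=viewer.read_camera("top"); cv2.imwrite("pics/top17.png",t["pixels"][:,:,::-1]); crop(t,150,160,260,280,6,"pics/t17.png")
E
```

```text
time: 20.68
tool_pos: [0.5294, 0.1215, 0.1953]
tcp_rot: [3.061, 0.706, -0.002]
wrist_force: [0.2, 0.0, -0.1]
width: -0.001
```

View pics/t17.png

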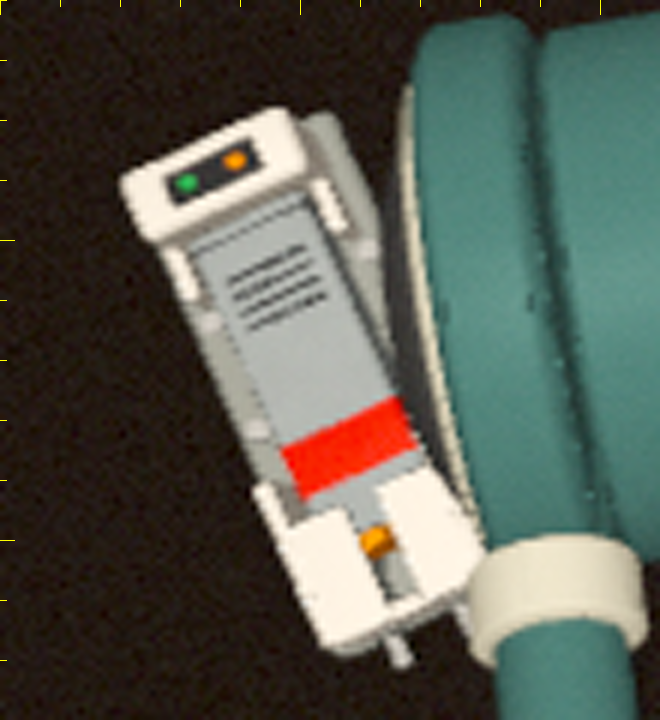

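View pics/side17.png

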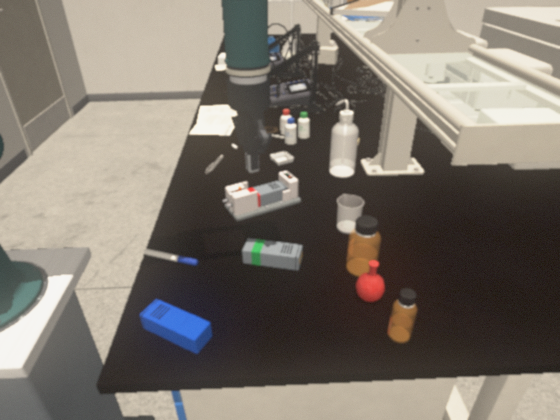

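The pack lies in the bay, with the cap end against the tower at about (191, 200) in the top picture. The orange tab has moved back to about (213, 250). The green pack, bottle, beaker and bulb sit where they did at the start.

```bash
python3 -c "
from workcell import job; print(job.finish_job())"
```

```text
the job is handed in; nothing more can be done
None
```

The red-banded pack is on charge in the bay, released and lying flat, and I have handed the job in at about 21 s of the 50 s. It reports no verdict.

**What I did:** I gripped the pack across its width and lifted it. Tilted 30°, its plain end went in under the hood and pressed the plate back about 16.5 mm by both arm pose and the orange tab's shift. I then swung it level in front of the tower and let go. Finally I pressed the contact end with the shut fingers at 15 N.

**Last checks:**
- **Flatness:** the pack's top stood at 48.1 mm under that press, against 48 mm for a pack lying flat, and it did not give.
- **Position:** the outline matches the home pose to about 1 pixel (2 mm) in both cameras. I did not measure the final plate travel precisely.
- **Bystanders:** the green pack, bottle, beaker and bulb look unmoved, and nothing touches the robot.

**Disagreements:**
- **Slope of the edges:** a line fit to the pack's edges in the side view came out slightly steeper than predicted, which could mean a tilt of up to 0.03 rad. The press check did not bear this out.
- **Pack in hand:** my estimate of where the pack sat in the gripper was about 2 mm off along its length. I corrected it from the pictures before inserting.

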